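Turn over two chip packs in the turnover cradle and stack them in the nest

ROBOT

A 6-joint arm with a two-finger parallel gripper is mounted at the origin on the work surface. World frame = base frame: x ahead of the robot, y to its left, z up, the work surface at z = 0. Lengths are in mm, angles in rad, forces in N, time in s.
With the tool pointing down it reaches from about 375 to 825 mm from the base axis. Payload 5.5 kg.
Tool frame: the origin (TCP) lies on the centre line of the jaws, within the pads' length; the fingertips stand 11 mm ahead of it and the grasp point (between the pads) lies 8 mm behind it (env.nose_length is the x of the fingertips in the tool frame, in mm); x points along the fingers, z is the direction in which the jaws open and shut, and the axes are right-handed (so a half turn about x gives the same grasp; the last joint's range is limited). The gripper opens to 85 mm and grips with 20 to 120 N. Pads are 22 mm wide; open, the fingers measure 114 mm over their backs; the gripper's body (76 mm by 85 mm) begins 54 mm behind the grasp point. The pads swing forward as they close: fully open they stand 13 mm farther back than shut.
Start: joints at [-1.271, 0.314, -0.047, 1.21, 0, 1.571], TCP at [177.194, -573.234, 242.299] pointing down, gripper open.
Joint ranges: [-2.67, 2.67], [-0.69, 1.73], [-1.03, 1.25], [-2.08, 2.16], [-1.42, 1.45], [-3.14, 3.14]. Speed limits (rad/s): [2.39, 2.39, 3.01, 3.14, 3.14, 3.14].

INTERFACE

Orientations are given as a unit quaternion [x, y, z, w].
In Python, from bench import env gives the robot as it stands. The module is installed in compiled form; this text tells all that it offers.
- The arm moves only by the tool servo_tool, never from a script. Its argument "series" is a list of rows, each an object of numbers: "dx", "dy", "dz": the shift along the tool's x, y, z in mm; "turn": the turn about the tool's x in degrees. In form: [{"dx": .., "dy": .., "dz": .., "turn": ..}, ...]. A call has exactly 5 rows; each row shifts and turns the commanded pose from where the row before left it, along the tool's axes as they then stand; what a row does not reach is not made up. A row lasts 1/10 s, in which the tool goes at most 50 mm and 8.59 degrees, less where a joint would pass 70% of its speed; a pose out of reach is approached as far as the arm can. A call is refused whole if a number of a shift passes 50 or a number of a turn 8.59, either way. A call with a gripper value outside its range is refused whole. "grip" is the finger opening in mm, from 0 to 85.4, set as the call begins (left out, the last holds). The fingers move at their own pace and stop on an object; "grip_force" is the grip in N (left out, the last holds). Time passes only in rows, so rows that do not move let the fingers close, or fill a call up. It gives the time, the measured TCP pose, the force and the opening at its end, in the units of the state.
- env.read_state(): the state, without advancing time (a new reading comes with each control period).
- env.camera(name): name is "scene" or "top" or "wrist"; returns a dict with "img" (400x640x3 uint8, red, green, blue), "depth" (400x640 float32, mm along the optical axis (not along the pixel's ray), 0 where there is no reading), "vfov" (degrees; the focal length in pixels is half the picture's height over the tangent of half this angle, whatever the lens; pixels are square), "cx", "cy" (the principal point, pixels), "pose" (4x4, takes a point from camera to world coordinates). Camera axes: x right, y down, z forward; pixel columns grow to the right and rows downward; lengths in mm; the calibration is good to about 2 mm. The wrist camera is an equidistant fisheye: a pixel r from the principal point sees the ray r / f radians off the axis. A picture is of the moment at which its call begins.
- env.sign_off(): hands the job in, once; it reports no verdict.
The state is a dict: "t": time; "joint_pos": joint angles; "qvel": joint speeds; "effort": joint torques, N m; "tool_pos": TCP position; "tool_rot": TCP orientation; "wrist_force": force on the tool from outside, world axes, zero at the start; "wrist_torque": the same for the moment, N m; "width": finger opening in mm.
Only numpy, scipy, OpenCV 4.12 (cv2) and the standard library are available. Lean on these libraries where they do the work, as an engineer would, in place of code of your own. Each camera call takes 0.05 s, during which the arm holds its last target.

TASK

The chips in both lidded packs must end up lying face down in their lids: slide the two packs (one waits on the table, one on the far loading rail) fully home into the cradle's two bays, swing the cradle by its handle all the way over with both packs inside, then draw the packs out and stack them, lid down, on the nest with each lid's lugs dropped fully into the notches below, the long lug in the long notch. Either pack may be the lower one. The lids must stay closed on their bases throughout, and the other things on the bench are to be left where they are.

Things in the scene. Friction and masses are not known exactly. Their poses are not given: they have to be found in the camera images.
- base_a: black base of chip pack A: 56 (own x) x 60 mm (y). Origin: centre of its underside; z towards the lid. Sides 12 mm high to the seam; a 5 mm tongue enters the lid (1.5 mm play). Underside: 26 mm centre rib between two notches 5 mm deep, open to the sides, centred at y = 0: 28 mm long at -x, 14 mm at +x. 45-80 g. Starts upright on the table left of the fixture, yaw within 0.5 rad.
- lid_a: grey lid of pack A, loose on its base, flush with it: 56 x 60 x 12 mm (closed pack 24 mm without lugs). Origin: centre of its rim plane, at the seam; z away from the base. Two lugs on its face, 4 mm high, 11 wide, at x = -20.5 (24 mm long) and +20.5 (10 mm long). Not latched: fingers closing along x with pads over both halves hold lid and base together. 35 g.
- seam_a (a point): middle of closed pack A, on its base: 12 mm from the underside.
- base_b: black base of chip pack B: 56 (own x) x 60 mm (y). Origin: centre of its underside; z towards the lid. Sides 12 mm high to the seam; a 5 mm tongue enters the lid (1.5 mm play). Underside: 26 mm centre rib between two notches 5 mm deep, open to the sides, centred at y = 0: 28 mm long at -x, 14 mm at +x. 45-80 g. Starts upright on the far loading rail, not yet in.
- lid_b: grey lid of pack B, loose on its base, flush with it: 56 x 60 x 12 mm (closed pack 24 mm without lugs). Origin: centre of its rim plane, at the seam; z away from the base. Two lugs on its face, 4 mm high, 11 wide, at x = -20.5 (24 mm long) and +20.5 (10 mm long). Not latched: fingers closing along x with pads over both halves hold lid and base together. 35 g.
- seam_b (a point): middle of closed pack B, on its base: 12 mm from the underside.
- fixture: bolted base of the turnover fixture: grey plate 200 (own x) x 245 mm, 8 mm thick. Origin: on the table under the hinge. x runs along the hinge from handle end to far end, y to the loading side. Two loading rails 28 mm wide, tops 21 mm above the table, lead into the bays at x = -50 and +50 mm, from y = 151 to 73 mm. At y < 0, where the bays come down, only the 8 mm plate.
- cradle (a joint): two-bay cradle on a hinge along fixture x, 34 mm above the table. 0 = start, bays on the loading side (+y); pi = swung up and fully over, bays on the -y side. Damped (0.12 N m s/rad), sinks slowly to the nearer side if let go; about 3 N at the handle. Packs go in upright with own x along the hinge and come out lid down.
- bay_near (a point): centre of the bay at the handle end, turning with the cradle, 50 mm from the hinge; a pack fully home (on the back wall, 20 mm from the hinge) has its middle here within 2 mm. Open outward. Two tines 20 mm wide, 5 thick, 27 apart hold the pack's middle, reaching to 70 mm from the hinge; lower tine 0.5 mm below the rail. Flared cheeks, 18-38 mm from the hinge, leave 3 mm each side.
- bay_far (a point): centre of the other, identical bay. Fingers can straddle a tine and grip the pack's x sides: 35 mm free beside each pack, 44 mm between the two. Once over, a pack rests lid down on a tine, lid face 20.5 mm above the table, lugs clear of the plate: draw it level, straight out from the hinge, 60 mm or more, before lifting.
- handle (a point): grip point on the handle: round steel bar, 10 mm diameter, parallel to the hinge, 90 mm from it, in the cradle's mid-plane (34 mm above the table at both ends of the swing), free for 20 mm either side of this point. The bar turns between lightly closed finger pads, so the gripper can stay upright all through the half circle.
- hinge (a point): point on the hinge axis beside the handle, 34 mm above the table; the handle circles about it at 90 mm.
- nest: bolted stacking nest at the right: steel plate 90 x 100 x 6 mm with an aluminium plinth 50 (own x) x 56 mm, top 25 mm above the table; origin on the table. Its top is notched like a pack's underside (28 mm long at -x, 14 mm at +x; 6 mm deep): lugs of an inverted pack drop in with 2 mm play, pack x along nest x. Fingers can reach past the plinth.
- nest_top (a point): centre of the plinth's top face, 25 mm above the table, axes as the nest. Seated, the lower pack's seam is 12 mm above it, the upper pack's 36 mm.
- flux_bottle: white bottle 48 mm across, 110 mm tall; origin at the centre of its underside. Bystander.
- screwdriver: screwdriver 170 mm long, lying on the table. Bystander.
- solder_spool: spool 60 mm across, 38 mm tall; origin at the centre of its underside. Bystander.
- spare_base: an empty pack base without a lid (same 56 x 60 mm shape), lying near the robot. Bystander; not part of the job.
- brass_block: brass clamp block 70 x 70 mm, 56 mm tall; origin at the centre of its underside. Bystander.
- wipe_dispenser: grey box 45 x 60 mm, 30 mm tall; origin at the centre of its underside. Bystander.
Mind the look-alikes: they are no part of the job. Leave any pink or purple look-alike of the lid_b alone.

How it is judged (in metres and radians):
On the way, in this order (a step that is already met when the one before it is completed fails the run):
1. both packs are fully home in the cradle's bays, lids up, cradle still on the loading side ((distance between seam_a and bay_near below 0.01 m or distance between seam_a and bay_far below 0.01 m) and (distance between seam_b and bay_near below 0.01 m or distance between seam_b and bay_far below 0.01 m) and value of joint cradle below 0.3 rad), for 0.2 s.
2. the cradle is fully over with both packs still in its bays ((distance between seam_a and bay_near below 0.01 m or distance between seam_a and bay_far below 0.01 m) and (distance between seam_b and bay_near below 0.01 m or distance between seam_b and bay_far below 0.01 m) and value of joint cradle above 3 rad), for 0.2 s.
3. one pack sits lid down on the nest, its lugs in the notches (((angle between base_a's own z axis and vertical above 3.07 rad and distance between lid_a and seam_a below 0.004 m and horizontal distance between lid_a and nest_top below 0.005 m and z of lid_a in the frame of nest_top below 0.0145 m and angle between the x axis of lid_a and the x axis of nest, either way round below 0.15 rad) or (angle between base_b's own z axis and vertical above 3.07 rad and distance between lid_b and seam_b below 0.004 m and horizontal distance between lid_b and nest_top below 0.005 m and z of lid_b in the frame of nest_top below 0.0145 m and angle between the x axis of lid_b and the x axis of nest, either way round below 0.15 rad))), for 0.2 s.
At the end, for the whole second after the job is handed in: One pack lies lid down on the nest, the other lid down on it (either order): within 5 mm of centre and 0.15 rad of the part below, level within 0.07 rad, lugs fully in the notches (seams at most 14.5 and 39 mm above the nest's top), lids closed within 4 mm, at rest ((((angle between base_a's own z axis and vertical above 3.07 rad and distance between lid_a and seam_a below 0.004 m and horizontal distance between lid_a and nest_top below 0.005 m and z of lid_a in the frame of nest_top below 0.0145 m and angle between the x axis of lid_a and the x axis of nest, either way round below 0.15 rad) and (angle between base_b's own z axis and vertical above 3.07 rad and distance between lid_b and seam_b below 0.004 m and horizontal distance between lid_b and base_a below 0.005 m and z of lid_b in the frame of nest_top between 0.033 and 0.039 m and angle between the x axis of lid_b and the x axis of base_a, either way round below 0.15 rad)) or ((angle between base_b's own z axis and vertical above 3.07 rad and distance between lid_b and seam_b below 0.004 m and horizontal distance between lid_b and nest_top below 0.005 m and z of lid_b in the frame of nest_top below 0.0145 m and angle between the x axis of lid_b and the x axis of nest, either way round below 0.15 rad) and (angle between base_a's own z axis and vertical above 3.07 rad and distance between lid_a and seam_a below 0.004 m and horizontal distance between lid_a and base_b below 0.005 m and z of lid_a in the frame of nest_top between 0.033 and 0.039 m and angle between the x axis of lid_a and the x axis of base_b, either way round below 0.15 rad))) and linear speed of each of base_a, base_b, lid_a, lid_b below 0.02 m/s); the robot touches nothing.
It fails at once if a lid comes off its base (10 mm) (distance between lid_a and seam_a above 0.01 m or distance between lid_b and seam_b above 0.01 m).
It fails at once if a bystander is moved by more than 30 mm (distance of any of flux_bottle, screwdriver, solder_spool, spare_base, brass_block, wipe_dispenser from where it was at the start of the episode above 0.03 m).
It also fails if it takes over 72 s, if anything falls off the work surface, if the arm or the gripper's body presses on something with over 40 N, if the wrist force passes 120 N, or if a joint passes its speed limit or range.

## Working session

There is one attempt and no reset: what is moved stays moved. The work goes in short steps, Python scripts to look and compute and a tool call to move; the robot and the scene stay as the last step left them, time stands still between calls to the robot, and variables do not carry over. Pictures are saved under pics/ and viewed, and the job is handed in when it is done.

Besides the shell and the picture viewer there is one more tool, called after "Emit:" in YAML: its name, and indented under it one key for each argument. servo_tool: Moves the arm, as the interface text tells. Its arguments: {"type":"object","properties":{"series":{"type":"array"},"grip":{"type":"number"},"grip_force":{"type":"number"}},"required":["series"]}

```bash
mkdir -p pics; ls
python3 - <<'E'
from bench import env
import cv2,numpy as np
s=env.read_state();print(s)
for n in("scene","top","wrist"):
    c=env.camera(n);np.savez(f"pics/{n}0.npz",**{k:np.array(v) for k,v in c.items()})
    cv2.imwrite(f"pics/{n}0.png",c["img"][:,:,::-1]);print(n,c["vfov"],c["cx"],c["cy"],np.round(c["pose"],3).tolist())
print(env.nose_length)
E
```

```text
pics
{'t': 0.0, 'joint_pos': array([-1.27100201e+00,  3.14230761e-01, -4.80484949e-02,  1.21020355e+00,
       -1.55320889e-05,  1.57081163e+00]), 'qvel': array([-6.75703996e-05,  1.94754690e-03,  2.14410388e-04,  2.31537437e-04,
       -1.87733192e-03,  5.04371280e-05]), 'effort': array([ 2.18657101e-05, -5.39586675e+01,  3.39748836e+01,  1.92009128e-02,
        1.00955017e-04,  8.34558620e-06]), 'tool_pos': array([ 177.02819225, -572.71806357,  241.4451168 ]), 'tool_rot': array([ 0.42007871,  0.56954115, -0.41937969,  0.56857491]), 'wrist_force': array([ 0.4321009 ,  0.47668955, -0.40364318]), 'wrist_torque': array([-0.00181844,  0.01058938,  0.02842498]), 'width': 85.41167387411886}
scene 52.31052083736152 317.3139328176294 192.76077301981445 [[-0.856, 0.273, -0.439, 1015.856], [0.517, 0.441, -0.734, 817.371], [-0.007, -0.855, -0.519, 614.851], [0.0, 0.0, 0.0, 1.0]]
top 52.60727852223413 316.3727765339367 205.05299941350398 [[0.005, -0.992, 0.128, 404.209], [-1.0, -0.006, -0.003, 22.454], [0.004, -0.128, -0.992, 1132.36], [0.0, 0.0, 0.0, 1.0]]
wrist 65.70646984690485 321.6711332518974 197.70069788999322 [[0.295, -0.906, -0.303, 254.051], [-0.955, -0.281, -0.092, -550.49], [-0.002, 0.316, -0.949, 373.755], [0.0, 0.0, 0.0, 1.0]]
11.0
```

View pics/top0.png

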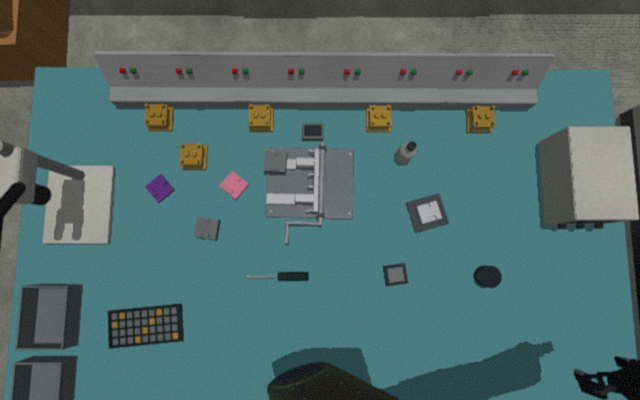

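View pics/scene0.png

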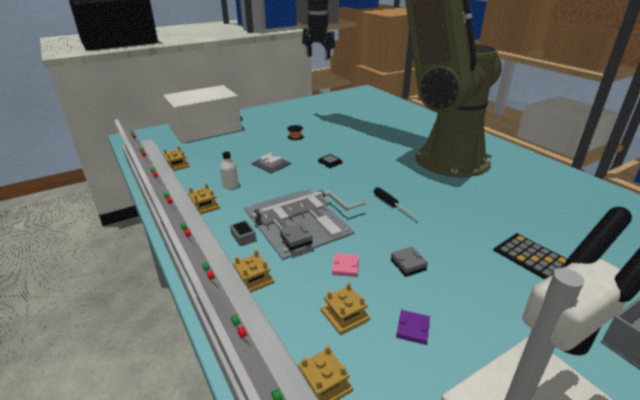

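View pics/wrist0.png

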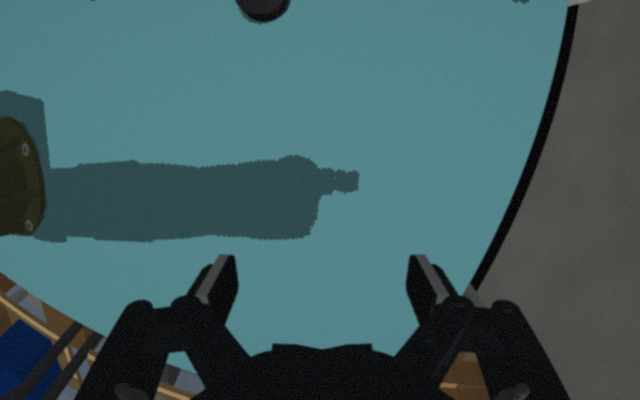

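```bash
cat > h.py <<'E'
import numpy as np,cv2
def load(n): 
    d=np.load(n,allow_pickle=True); return {k:d[k] for k in d.files}
def foc(c): return 200/np.tan(np.radians(float(c["vfov"]))/2)
def ray(c,u,v,fish=False):
    f=foc(c);x=(u-float(c["cx"]));y=(v-float(c["cy"]))
    if fish:
        r=np.hypot(x,y);th=r/f;d=np.array([np.sin(th)*x/max(r,1e-9),np.sin(th)*y/max(r,1e-9),np.cos(th)])
    else: d=np.array([x/f,y/f,1.])
    P=c["pose"];return P[:3,3],P[:3,:3]@d
def on(c,u,v,z,fish=False):
    o,d=ray(c,u,v,fish);return (o+d*(z-o[2])/d[2])
def pix(c,p,fish=False):
    P=c["pose"];q=P[:3,:3].T@(np.array(p)-P[:3,3]);f=foc(c)
    if fish:
        r=np.hypot(q[0],q[1]);th=np.arctan2(r,q[2]);k=f*th/max(r,1e-9)
    else: k=f/q[2]
    return float(c["cx"])+k*q[0],float(c["cy"])+k*q[1]
def cloud(c,fish=False):
    v,u=np.mgrid[0:400,0:640];f=foc(c);x=u-float(c["cx"]);y=v-float(c["cy"]);z=c["depth"].astype(float)
    if fish:
        r=np.hypot(x,y)+1e-9;th=r/f;k=np.tan(th)/r
    else:k=1/f
    p=np.stack([x*k*z,y*k*z,z],-1);return p@c["pose"][:3,:3].T+c["pose"][:3,3]
E
python3 - <<'E'
from h import *
c=load("pics/top0.npz");im=c["img"][:,:,::-1]
a=im[100:300,140:340];cv2.imwrite("pics/t_crop1.png",cv2.resize(a,None,fx=3,fy=3,interpolation=cv2.INTER_CUBIC))
a=im[120:300,340:520];cv2.imwrite("pics/t_crop2.png",cv2.resize(a,None,fx=3,fy=3,interpolation=cv2.INTER_CUBIC))
p=cloud(c)
for n,u,v in[("A",207,229),("B",275,161),("nest",428,212),("spare",395,274),("table",250,250),("hinge",320,190),("handle",288,235),("bottle",405,152),("spool",487,276)]:
    print(n,np.round(p[v,u],0),np.round(on(c,u,v,28),0))
E
```

```text
A [479. 318.  24.] [479. 317.  28.]
B [667. 134.  41.] [670. 135.  28.]
nest [ 530. -289.   23.] [ 529. -288.   28.]
spare [ 360. -196.   19.] [ 360. -194.   28.]
table [423. 203.  -3.] [423. 198.  28.]
hinge [587.   9.  39.] [589.   9.  28.]
handle [463.  95.  38.] [464.  96.  28.]
bottle [ 684. -217.   79.] [ 698. -229.   28.]
spool [ 357. -439.   35.] [ 356. -442.   28.]
```

View pics/t_crop1.png

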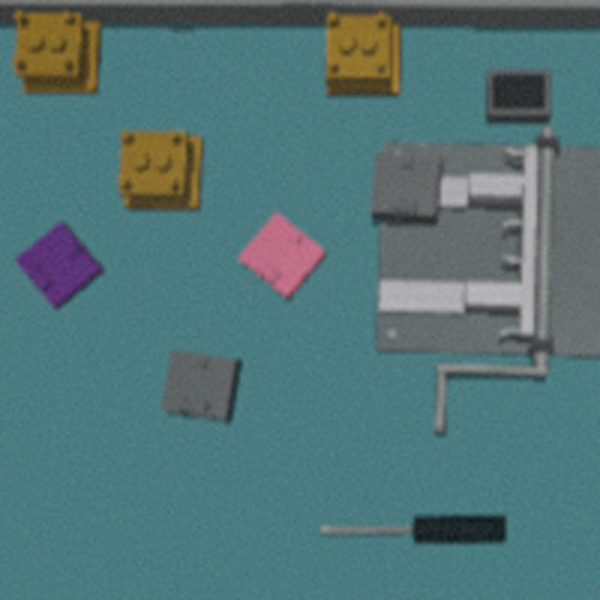

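View pics/t_crop2.png

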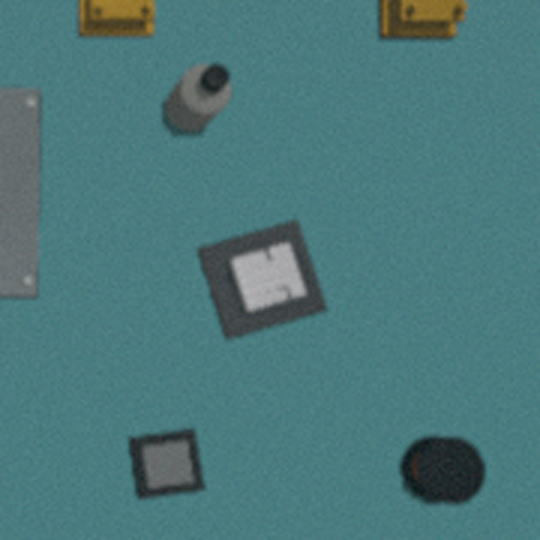

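```bash
cat >> h.py <<'E'
from scipy.spatial.transform import Rotation as Ro
def plan(tgt,yaw=None,n=None,state=None):
    """tgt TCP xyz; yaw = world direction angle (rad) of the jaw axis (tool z), mod pi. prints rows"""
    if state is None:
        from bench import env; state=env.read_state()
    R=Ro.from_quat(state["tool_rot"]).as_matrix();p=np.array(state["tool_pos"])
    z=R[:,2];y0=np.arctan2(z[1],z[0]);t=0
    if yaw is not None:
        t=-(yaw-y0);t=(t+np.pi/2)%np.pi-np.pi/2   # turn about x (down)
    d=np.array(tgt,float)-p
    k=max(int(np.ceil(np.linalg.norm(d)/50)),int(np.ceil(abs(np.degrees(t))/8.59)),1)
    if n:k=max(k,n)
    print("tool",np.round(p,1),"jawyaw",round(y0,4),"d_world",np.round(d,1),"turn deg",round(np.degrees(t),2),"rows",k,"j6",round(state["joint_pos"][5],2))
    for i in range(k):
        a=t*i/k; Ri=R@Ro.from_rotvec([a,0,0]).as_matrix()
        v=Ri.T@(d/k)
        print(f"  {{dx:{v[0]:.1f},dy:{v[1]:.1f},dz:{v[2]:.1f},turn:{np.degrees(t)/k:.2f}}}")
        if t==0: print("  x",k);break
E
python3 - <<'E'
from h import *
from bench import env
s=env.read_state();R=Ro.from_quat(s["tool_rot"]).as_matrix();print(R.round(4))
plan([400,-300,242])
E
```

```text
[[-4.000e-04  9.554e-01  2.953e-01]
 [ 1.200e-03  2.953e-01 -9.554e-01]
 [-1.000e+00 -0.000e+00 -1.300e-03]]
tool [ 177.1 -572.8  241.6] jawyaw -1.271 d_world [222.9 272.8   0.4] turn deg 0.0 rows 8 j6 1.57
  {dx:-0.0,dy:36.7,dz:-24.4,turn:0.00}
  x 8
```

Run:
```python
from h import *
plan([500,-260,220],0,n=10)
```

```text
tool [ 177.1 -572.8  241.6] jawyaw -1.271 d_world [322.9 312.8 -21.6] turn deg -72.82 rows 10 j6 1.57
  {dx:2.2,dy:40.1,dz:-20.3,turn:-7.28}
  {dx:2.2,dy:42.3,dz:-15.1,turn:-7.28}
  {dx:2.2,dy:43.9,dz:-9.6,turn:-7.28}
  {dx:2.2,dy:44.8,dz:-4.0,turn:-7.28}
  {dx:2.2,dy:44.9,dz:1.7,turn:-7.28}
  {dx:2.2,dy:44.3,dz:7.4,turn:-7.28}
  {dx:2.2,dy:43.0,dz:13.0,turn:-7.28}
  {dx:2.2,dy:41.1,dz:18.3,turn:-7.28}
  {dx:2.2,dy:38.4,dz:23.4,turn:-7.28}
  {dx:2.2,dy:35.1,dz:28.1,turn:-7.28}
```

Emit:
servo_tool:
  series:
    - {"dx": 2, "dy": 40, "dz": -20, "turn": -7.3}
    - {"dx": 2, "dy": 42, "dz": -15, "turn": -7.3}
    - {"dx": 2, "dy": 44, "dz": -10, "turn": -7.3}
    - {"dx": 2, "dy": 45, "dz": -4, "turn": -7.3}
    - {"dx": 2, "dy": 45, "dz": 2, "turn": -7.3}

```text
t: 0.65
tool_pos: [339.4, -415.4, 232.1]
tool_rot: [0.219, 0.672, -0.219, 0.672]
wrist_force: [0.6, -0.8, 0.1]
width: 85.1
```

Emit:
servo_tool:
  series:
    - {"dx": 2, "dy": 44, "dz": 7, "turn": -7.3}
    - {"dx": 2, "dy": 43, "dz": 13, "turn": -7.3}
    - {"dx": 2, "dy": 41, "dz": 18, "turn": -7.3}
    - {"dx": 2, "dy": 38, "dz": 23, "turn": -7.3}
    - {"dx": 2, "dy": 35, "dz": 28, "turn": -7.3}

```text
t: 1.15
tool_pos: [499.2, -259.0, 222.1]
tool_rot: [-0.003, 0.707, 0.003, 0.707]
wrist_force: [1.0, -0.8, 0.4]
width: 85.0
```

```bash
cat > snap.py <<'E'
import sys
from bench import env
from h import *
def snap(n,cam="wrist"):
    c=env.camera(cam);np.savez(f"pics/{n}.npz",**{k:np.array(v) for k,v in c.items()})
    cv2.imwrite(f"pics/{n}.png",c["img"][:,:,::-1])
    return c
if __name__=="__main__":
    snap(sys.argv[1],*(sys.argv[2:3]));s=env.read_state();print(s["t"],s["tool_pos"].round(1),s["joint_pos"].round(2))
E
python3 snap.py w1
```

```text
1.2 [ 503.6 -254.5  221.6] [-0.47  0.25 -0.17  1.14  0.    1.08]
```

View pics/w1.png

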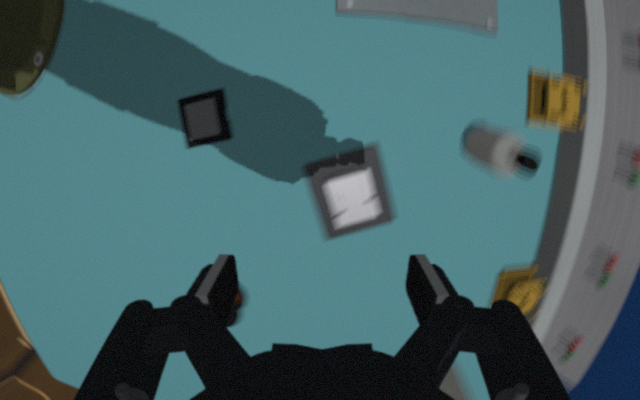

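Run:
```python
from snap import *
c=snap("w2");c=snap("w3");im=c["img"][:,:,::-1]
cv2.imwrite("pics/w3c.png",cv2.resize(im[130:260,280:420],None,fx=5,fy=5,interpolation=cv2.INTER_CUBIC))
print(env.read_state()["t"],env.read_state()["tool_pos"])
plan([480,255,220],0)
```

```text
1.3 [ 499.50009152 -258.54198605  221.67172172]
tool [ 499.5 -258.5  221.7] jawyaw 0.0071 d_world [-19.5 513.5  -1.7] turn deg 0.41 rows 11 j6 1.09
  {dx:0.2,dy:46.7,dz:-1.4,turn:0.04}
  {dx:0.2,dy:46.7,dz:-1.5,turn:0.04}
  {dx:0.2,dy:46.7,dz:-1.5,turn:0.04}
  {dx:0.2,dy:46.7,dz:-1.5,turn:0.04}
  {dx:0.2,dy:46.7,dz:-1.6,turn:0.04}
  {dx:0.2,dy:46.7,dz:-1.6,turn:0.04}
  {dx:0.2,dy:46.7,dz:-1.6,turn:0.04}
  {dx:0.2,dy:46.7,dz:-1.7,turn:0.04}
  {dx:0.2,dy:46.7,dz:-1.7,turn:0.04}
  {dx:0.2,dy:46.7,dz:-1.7,turn:0.04}
  {dx:0.2,dy:46.7,dz:-1.7,turn:0.04}
```

View pics/w3c.png

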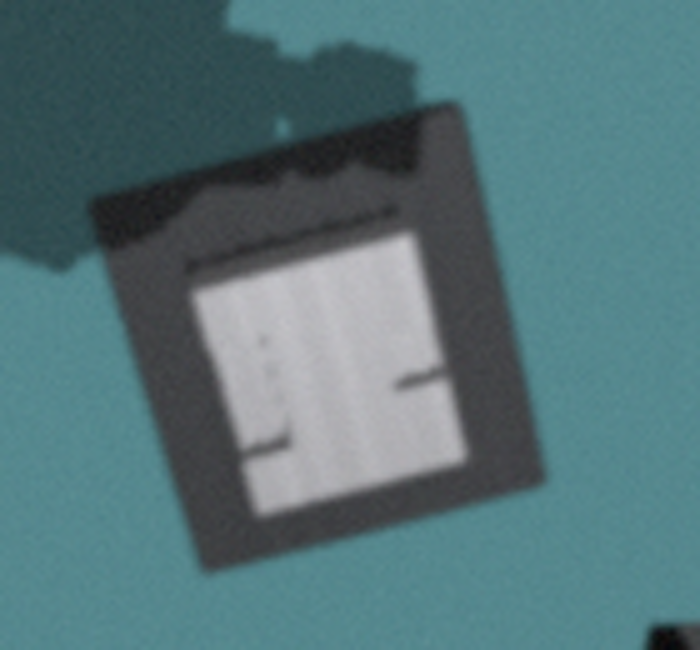

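Emit:
servo_tool:
  series:
    - {"dx": 0, "dy": 46, "dz": -1.5}
    - {"dx": 0, "dy": 46, "dz": -1.5}
    - {"dx": 0, "dy": 46, "dz": -1.5}
    - {"dx": 0, "dy": 46, "dz": -1.5}
    - {"dx": 0, "dy": 0, "dz": 0}

```text
invalid input at $.series[0]: expected keys dx, dy, dz, turn
```

Run:
```python
from snap import *
c=snap("w4")
print(env.read_state()["t"],env.read_state()["tool_pos"])
```

```text
1.35 [ 498.45365628 -259.69444805  221.81493818]
```

View pics/w4.png

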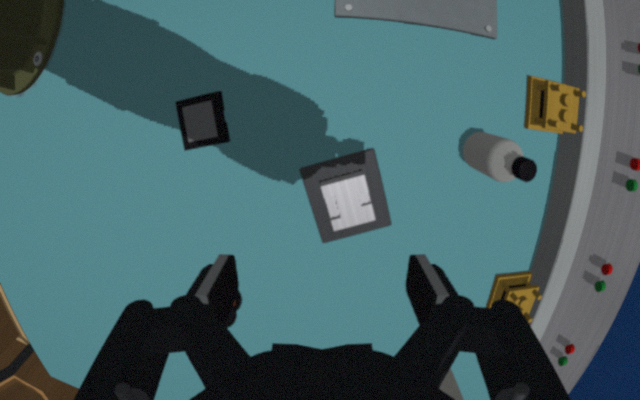

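Emit:
servo_tool:
  series:
    - {"dx": 0, "dy": 48, "dz": 4, "turn": 0}
    - {"dx": 0, "dy": 48, "dz": 4, "turn": 0}
    - {"dx": 0, "dy": 48, "dz": 4, "turn": 0}
    - {"dx": 0, "dy": 48, "dz": 4, "turn": 0}
    - {"dx": 0, "dy": 48, "dz": 4, "turn": 0}

```text
t: 1.85
tool_pos: [516.8, -20.4, 222.5]
tool_rot: [0.0, 0.707, -0.0, 0.707]
wrist_force: [1.1, 0.2, 0.1]
width: 85.0
```

Emit:
servo_tool:
  series:
    - {"dx": 0, "dy": 40, "dz": 0, "turn": 0}
    - {"dx": 0, "dy": 20, "dz": 0, "turn": 0}
    - {"dx": 0, "dy": 10, "dz": 0, "turn": 0}
    - {"dx": 0, "dy": 0, "dz": 0, "turn": 0}
    - {"dx": 0, "dy": 0, "dz": 0, "turn": 0}

```text
t: 2.35
tool_pos: [517.2, 48.0, 222.3]
tool_rot: [-0.001, 0.707, 0.0, 0.707]
wrist_force: [0.5, 0.0, -0.4]
width: 85.2
```

Run:
```python
from snap import *
c=snap("w5");im=c["img"][:,:,::-1]
print(env.read_state()["t"],env.read_state()["tool_pos"])
```

```text
2.4 [517.28112802  47.96254755 222.28462472]
```

View pics/w5.png

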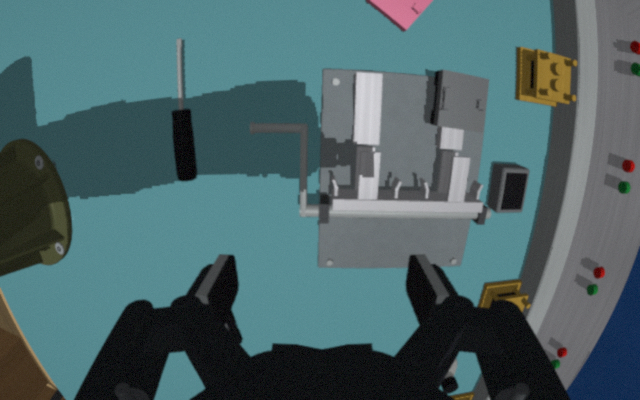

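Run:
```python
from snap import *
c=load("pics/w5.npz");im=c["img"][:,:,::-1]
a=cv2.resize(im[55:285,240:500],None,fx=3,fy=3,interpolation=cv2.INTER_CUBIC);cv2.imwrite("pics/w5c.png",cv2.convertScaleAbs(a,alpha=1.5))
p=cloud(c,True)
for u,v in[(370,90),(370,110),(460,100),(455,135),(400,210),(275,128),(345,120),(360,250)]: print(u,v,p[v,u].round(1))
```

```text
370 90 [567.6 137.5  22.1]
370 110 [567.7 115.9  23.7]
460 100 [661.5 133.   44.9]
455 135 [668.7  92.7  21.8]
400 210 [599.9  13.6  52.8]
275 128 [469.   97.9  41.1]
345 120 [542.3 103.5   8.6]
360 250 [565.  -56.6   9.7]
```

View pics/w5c.png

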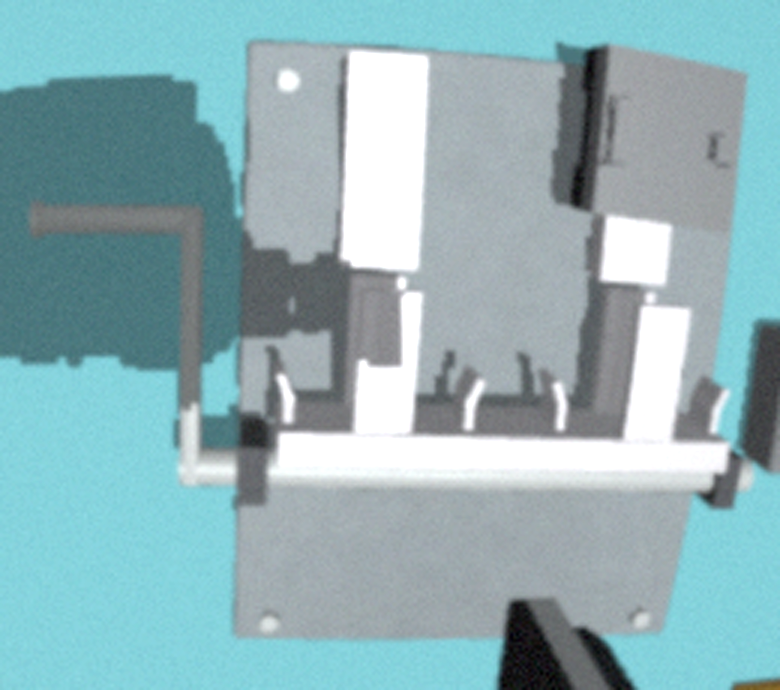

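Run:
```python
from snap import *
c=load("pics/w5.npz")
def P(u,v,z): return on(c,240+u/3,55+v/3,z,True)
tl,bl,br=P(250,42,8),P(235,636,8),P(662,632,8)
print("plate",tl.round(1),bl.round(1),br.round(1),np.hypot(*(br-bl)[:2]),np.hypot(*(tl-bl)[:2]))
yx=np.arctan2(*(br-bl)[[1,0]]);yy=np.arctan2(*(tl-bl)[[1,0]])-np.pi/2;print("yaw",yx,yy)
cen=(tl+br)/2;print("plate centre",cen)
for n,q in [("rail",[(347,50),(428,55),(418,270),(341,262)])]:
    r=np.array([P(*a,21) for a in q]);print(n,r.round(1).tolist(),r.mean(0).round(1))
b=np.array([P(*a,45) for a in[(608,45),(747,72),(731,230),(588,208)]]);print("B lid",b.round(1).tolist(),b.mean(0).round(1))
h=[P(*a,34) for a in[(35,218),(185,218)]];print("handle",np.round(h,1).tolist())
h=[P(*a,34) for a in[(185,467),(740,478)]];print("hinge",np.round(h,1).tolist())
# top cam
t=load("pics/top0.npz");p=cloud(t)
def T(u,v,z): return on(t,140+u/3,100+v/3,z)
r=np.array([T(*a,21) for a in [(380,281),(466,281),(466,312),(380,311)]]);print("top rail",r.round(1).tolist(),r.mean(0))
print("top plate tl,bl",T(387,143,8),T(376,349,8))
h=[T(*a,34) for a in[(440,432),(440,370)]];print("handle",np.round(h,1).tolist())
```

```text
plate [518.1 160.5   8. ] [512.3 -82.4   8. ] [711.1 -87.6   8. ] 198.91616437638618 242.93820503873508
yaw -0.025899162710711052 -0.0239128011166283
plate centre [614.61964071  36.45190602   8.        ]
rail [[552.2, 156.9, 21.0], [581.2, 156.3, 21.0], [579.6, 77.7, 21.0], [551.1, 80.1, 21.0]] [566.  117.8  21. ]
B lid [[640.3, 162.8, 45.0], [696.6, 159.8, 45.0], [693.6, 101.1, 45.0], [635.1, 105.2, 45.0]] [666.4 132.3  45. ]
handle [[443.0, 98.3, 34.0], [495.7, 97.2, 34.0]]
hinge [[494.3, 5.9, 34.0], [719.9, -0.2, 34.0]]
top rail [[578.5, 157.2, 21.0], [579.0, 77.5, 21.0], [550.0, 77.2, 21.0], [550.5, 156.6, 21.0]] [564.49596395 117.10777946  21.        ]
top plate tl,bl [713.36651519 154.84244508   8.        ] [516.53040268 161.1126192    8.        ]
handle [[439.1, 98.7, 34.0], [495.1, 99.5, 34.0]]
```

```bash
cat >> h.py <<'E'
O=np.array([613.,3.8]);PSI=-0.025
def fx(x,y,z): 
    c,s=np.cos(PSI),np.sin(PSI);return [O[0]+c*x-s*y,O[1]+s*x+c*y,z]
E
python3 - <<'E'
from h import *
c=load("pics/w5.npz")
for u,v in[(498,163),(528,167),(524,212),(491,207)]: print(on(c,u,v,30,True).round(0))
plan(fx(50,141,70),PSI,n=8)
E
```

```text
[727.  64.  30.]
[776.  61.  30.]
[783.   0.  30.]
[727.   8.  30.]
tool [517.3  48.  222.3] jawyaw 0.001 d_world [ 149.2   95.5 -152.3] turn deg 1.49 rows 8 j6 1.66
  {dx:19.0,dy:11.9,dz:18.7,turn:0.19}
  {dx:19.0,dy:12.0,dz:18.6,turn:0.19}
  {dx:19.0,dy:12.1,dz:18.6,turn:0.19}
  {dx:19.0,dy:12.1,dz:18.5,turn:0.19}
  {dx:19.0,dy:12.2,dz:18.5,turn:0.19}
  {dx:19.0,dy:12.2,dz:18.5,turn:0.19}
  {dx:19.0,dy:12.3,dz:18.4,turn:0.19}
  {dx:19.0,dy:12.4,dz:18.4,turn:0.19}
```

Emit:
servo_tool:
  series:
    - {"dx": 20, "dy": 24, "dz": 35, "turn": 0.5}
    - {"dx": 30, "dy": 24, "dz": 35, "turn": 0.5}
    - {"dx": 34, "dy": 24, "dz": 35, "turn": 0.5}
    - {"dx": 34, "dy": 16, "dz": 30, "turn": 0}
    - {"dx": 34, "dy": 8, "dz": 13, "turn": 0}

```text
t: 2.9
tool_pos: [665.1, 140.7, 72.7]
tool_rot: [0.009, 0.706, -0.009, 0.708]
wrist_force: [0.7, -0.4, 0.8]
width: 85.6
```

Run:
```python
from snap import *
c=snap("w6");im=c["img"][:,:,::-1]
s=env.read_state();print(s["t"],s["wrist_force"].round(1))
cv2.imwrite("pics/w6c.png",cv2.resize(im[100:400,150:500],None,fx=2,fy=2))
plan(fx(50,141,22),PSI,n=3)
```

```text
2.95 [ 0.6  0.3 -4.7]
tool [662.3 140.6  65.9] jawyaw -0.0242 d_world [  4.2   2.9 -43.9] turn deg 0.05 rows 3 j6 1.8
  {dx:14.6,dy:1.0,dz:1.5,turn:0.02}
  {dx:14.6,dy:1.0,dz:1.5,turn:0.02}
  {dx:14.6,dy:1.0,dz:1.5,turn:0.02}
```

View pics/w6c.png

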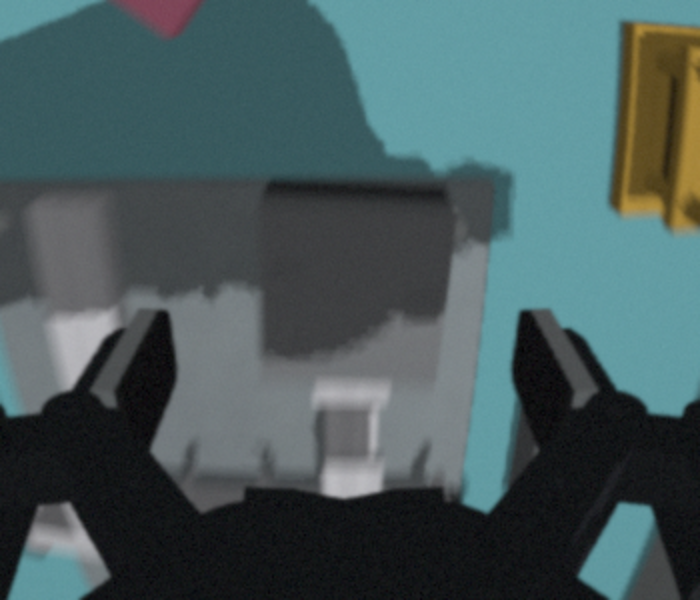

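Emit:
servo_tool:
  series:
    - {"dx": 15, "dy": 1, "dz": 1, "turn": 0}
    - {"dx": 15, "dy": 1, "dz": 1, "turn": 0}
    - {"dx": 14, "dy": 1, "dz": 1, "turn": 0}
    - {"dx": 0, "dy": 0, "dz": 0, "turn": 0}
    - {"dx": 0, "dy": 0, "dz": 0, "turn": 0}

```text
t: 3.45
tool_pos: [665.0, 143.7, 30.8]
tool_rot: [0.008, 0.707, -0.008, 0.707]
wrist_force: [0.2, 1.2, 0.4]
width: 85.1
```

```bash
python3 snap.py w7
```

```text
3.5 [665.5 143.9  31.3] [ 0.21  0.6  -0.1   0.86 -0.    1.81]
```

View pics/w7.png

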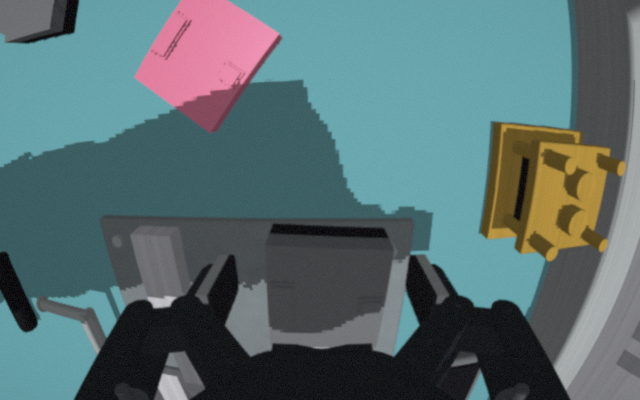

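Emit:
servo_tool:
  series:
    - {"dx": 9, "dy": 0, "dz": 1.5, "turn": 0}
    - {"dx": 0, "dy": 0, "dz": 0, "turn": 0}
    - {"dx": 0, "dy": 0, "dz": 0, "turn": 0}
    - {"dx": 0, "dy": 0, "dz": 0, "turn": 0}
    - {"dx": 0, "dy": 0, "dz": 0, "turn": 0}
  grip: 50
  grip_force: 40

```text
t: 4.0
tool_pos: [666.5, 144.0, 21.1]
tool_rot: [0.008, 0.707, -0.008, 0.707]
wrist_force: [0.4, -0.2, -0.5]
width: 55.3
```

```bash
python3 snap.py w8;python3 - <<'E'
from h import *
plan(fx(50,61,22.5),PSI,n=5)
E
```

```text
4.05 [666.5 144.   21.1] [ 0.21  0.62 -0.11  0.85 -0.    1.81]
tool [666.5 144.   21.1] jawyaw -0.0231 d_world [ -2.  -80.5   1.4] turn deg 0.11 rows 5 j6 1.81
  {dx:-0.3,dy:-16.1,dz:-0.0,turn:0.02}
  {dx:-0.3,dy:-16.1,dz:-0.0,turn:0.02}
  {dx:-0.3,dy:-16.1,dz:-0.0,turn:0.02}
  {dx:-0.3,dy:-16.1,dz:-0.0,turn:0.02}
  {dx:-0.3,dy:-16.1,dz:0.0,turn:0.02}
```

View pics/w8.png

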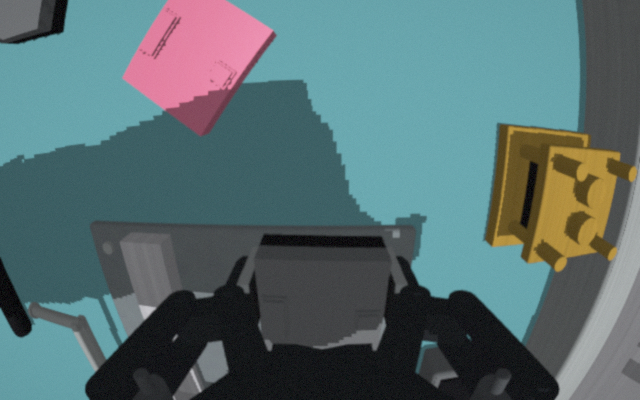

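Emit:
servo_tool:
  series:
    - {"dx": -1, "dy": -16, "dz": 0, "turn": 0}
    - {"dx": 0, "dy": -18, "dz": 0, "turn": 0}
    - {"dx": 0, "dy": -18, "dz": 0, "turn": 0}
    - {"dx": 0, "dy": -16, "dz": 0, "turn": 0}
    - {"dx": 0, "dy": -8, "dz": 0, "turn": 0}

```text
t: 4.55
tool_pos: [664.6, 65.9, 22.2]
tool_rot: [0.009, 0.707, -0.008, 0.707]
wrist_force: [-3.5, 17.1, -0.0]
width: 55.6
```

Emit:
servo_tool:
  series:
    - {"dx": 0, "dy": -2, "dz": 0, "turn": 0}
    - {"dx": 0, "dy": -1, "dz": 0, "turn": 0}
    - {"dx": 0, "dy": -1, "dz": 0, "turn": 0}
    - {"dx": 0, "dy": 0, "dz": 0, "turn": 0}
    - {"dx": 0, "dy": 0, "dz": 0, "turn": 0}

```text
t: 5.05
tool_pos: [664.5, 66.1, 22.3]
tool_rot: [0.009, 0.707, -0.006, 0.707]
wrist_force: [-1.5, 7.8, -0.1]
width: 55.8
```

Run:
```python
from snap import *
c=snap("w9");c2=snap("t9","top");im=c["img"][:,:,::-1]
cv2.imwrite("pics/w9c.png",cv2.resize(im[200:400,200:460],None,fx=3,fy=3))
im=c2["img"][:,:,::-1]
cv2.imwrite("pics/t9c.png",cv2.resize(im[120:260,250:400],None,fx=4,fy=4))
s=env.read_state();print(s["wrist_force"])
plan(fx(50,61,22.5),PSI,n=5)
```

```text
[-1.96598846  7.55570727 -0.78453165]
tool [664.6  66.1  22.3] jawyaw -0.0215 d_world [-0.1 -2.6  0.2] turn deg 0.2 rows 5 j6 1.69
  {dx:-0.0,dy:-0.5,dz:0.0,turn:0.04}
  {dx:-0.0,dy:-0.5,dz:0.0,turn:0.04}
  {dx:-0.0,dy:-0.5,dz:0.0,turn:0.04}
  {dx:-0.0,dy:-0.5,dz:0.0,turn:0.04}
  {dx:-0.0,dy:-0.5,dz:0.0,turn:0.04}
```

View pics/w9c.png

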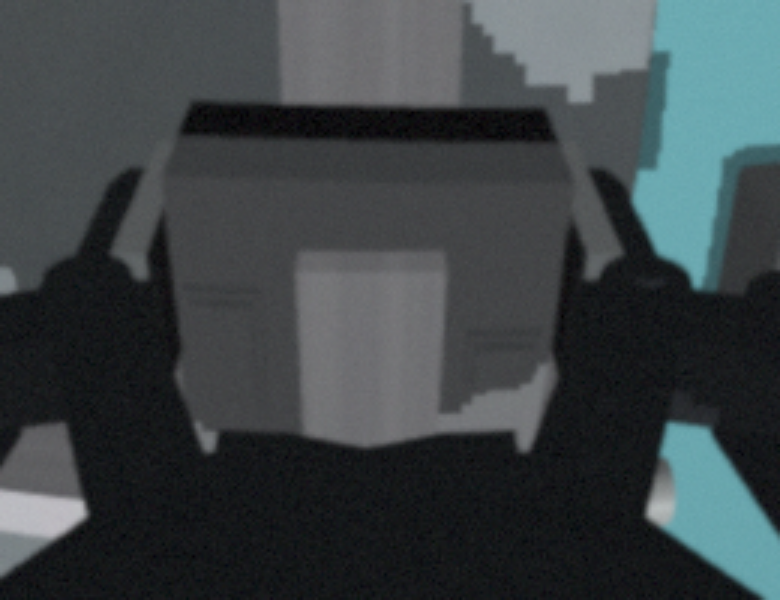

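View pics/t9c.png

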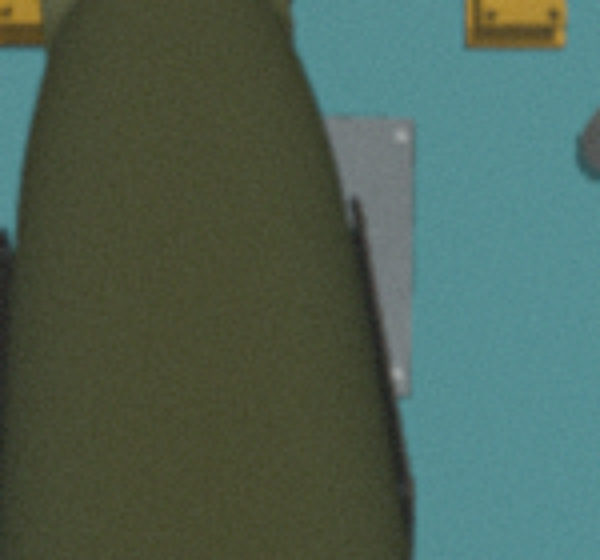

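Run:
```python
from h import *
c=load("pics/w9.npz")
def P(u,v,z): return on(c,200+u/3,200+v/3,z,True).round(1)
print(P(370,251,52.5),P(370,272,47.5) ,P(370,180,45.8),P(370,140,22), P(170,180,45.8),P(570,182,45.8))
```

```text
[664.8  76.   52.5] [664.7  69.   47.5] [665.   83.   45.8] [664.9  76.9  22. ] [637.7  83.2  45.8] [692.3  81.7  45.8]
```

Run:
```python
from h import *
c=load("pics/w9.npz")
def P(u,v,z): return on(c,200+u/3,200+v/3,z,True).round(1)
print(P(370,251,47.5),P(370,272,52.5) ,P(370,180,45.8),P(370,140,33.8),P(370,105,21.8))
```

```text
[664.8  72.6  47.5] [664.7  72.6  52.5] [665.   83.   45.8] [665.   83.   33.8] [665.   83.   21.8]
```

Emit:
servo_tool:
  series:
    - {"dx": 0, "dy": 0.5, "dz": 0, "turn": 0}
    - {"dx": 0, "dy": 0, "dz": 0, "turn": 0}
    - {"dx": 0, "dy": 0, "dz": 0, "turn": 0}
    - {"dx": -25, "dy": 0, "dz": 0, "turn": 0}
    - {"dx": -45, "dy": 0, "dz": 0, "turn": 0}
  grip: 80

```text
t: 5.65
tool_pos: [661.7, 63.7, 89.2]
tool_rot: [0.008, 0.71, -0.009, 0.704]
wrist_force: [-0.4, -0.4, -0.7]
width: 80.0
```

Run:
```python
from h import *
plan([490,240,190],None,n=5)
```

```text
tool [661.7  63.7  89.2] jawyaw -0.0235 d_world [-171.7  176.3  100.8] turn deg 0.0 rows 6 j6 1.69
  {dx:-16.6,dy:28.7,dz:-29.4,turn:0.00}
  x 6
```

Emit:
servo_tool:
  series:
    - {"dx": -30, "dy": 20, "dz": -20, "turn": 0}
    - {"dx": -25, "dy": 35, "dz": -35, "turn": 0}
    - {"dx": -20, "dy": 40, "dz": -40, "turn": 0}
    - {"dx": -15, "dy": 40, "dz": -40, "turn": 0}
    - {"dx": -10, "dy": 37, "dz": -40, "turn": 0}

```text
t: 6.15
tool_pos: [512.7, 221.4, 184.6]
tool_rot: [0.009, 0.706, -0.008, 0.708]
wrist_force: [1.5, 0.7, -0.5]
width: 80.0
```

Emit:
servo_tool:
  series:
    - {"dx": 0, "dy": 0, "dz": 0, "turn": 0}
    - {"dx": 0, "dy": 0, "dz": 0, "turn": 0}
    - {"dx": 0, "dy": 0, "dz": 0, "turn": 0}
    - {"dx": 0, "dy": 0, "dz": 0, "turn": 0}
    - {"dx": 0, "dy": 0, "dz": 0, "turn": 0}

```text
t: 6.65
tool_pos: [513.8, 219.5, 182.7]
tool_rot: [0.009, 0.707, -0.009, 0.707]
wrist_force: [-1.1, -0.4, 0.4]
width: 79.7
```

```bash
python3 snap.py w10
```

```text
6.7 [513.7 219.6 182.7] [ 0.4   0.27 -0.25  1.06 -0.    2.  ]
```

View pics/w10.png

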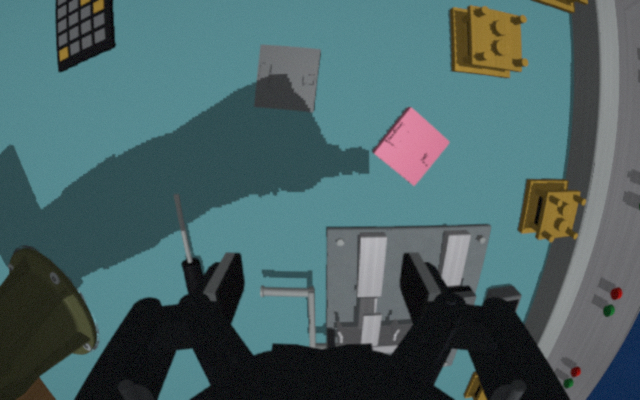

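Run:
```python
from h import *
c=load("pics/w10.npz");im=c["img"][:,:,::-1]
cv2.imwrite("pics/w10c.png",cv2.resize(cv2.convertScaleAbs(im[35:120,240:335],alpha=1.7),None,fx=7,fy=7,interpolation=cv2.INTER_CUBIC))
```

```text
(no output)
```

View pics/w10c.png

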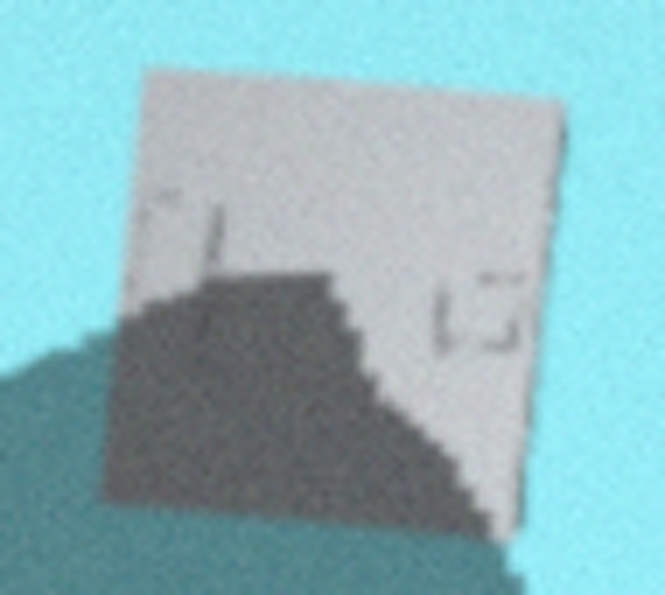

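Run:
```python
from h import *
c=load("pics/w10.npz")
q=np.array([on(c,240+u/7,35+v/7,24,True) for u,v in[(145,68),(563,100),(513,540),(103,500)]]);print(q.round(1))
m=q.mean(0);yx=[np.arctan2(*(b-a)[[1,0]]) for a,b in((q[0],q[1]),(q[3],q[2]))];yy=[np.arctan2(*(b-a)[[1,0]])-np.pi/2 for a,b in((q[3],q[0]),(q[2],q[1]))]
print(m,yx,yy,[np.linalg.norm(q[i]-q[i-1]) for i in range(4)])
yaw=np.mean(yx+yy);print(yaw)
g=m[:2]+10*np.array([-np.sin(yaw),np.cos(yaw)]);print(g)
plan([*g,70],yaw,n=5)
```

```text
[[459.8 353.2  24. ]
 [515.  345.5  24. ]
 [506.9 286.3  24. ]
 [451.9 294.4  24. ]]
[483.39349403 319.85408668  24.        ] [np.float64(-0.1376777249927415), np.float64(-0.14555595073647978)] [np.float64(-0.1338540924604925), np.float64(-0.13629650188061482)] [np.float64(59.35178734165479), np.float64(55.714609946613706), np.float64(59.78921456570941), np.float64(55.571977861943736)]
-0.13834606751758216
[484.77254577 329.75854105]
tool [513.7 219.6 182.7] jawyaw -0.0248 d_world [ -28.9  110.2 -112.7] turn deg 6.5 rows 5 j6 2.0
  {dx:22.5,dy:21.9,dz:-6.3,turn:1.30}
  {dx:22.5,dy:21.7,dz:-6.8,turn:1.30}
  {dx:22.5,dy:21.6,dz:-7.3,turn:1.30}
  {dx:22.5,dy:21.4,dz:-7.8,turn:1.30}
  {dx:22.5,dy:21.2,dz:-8.3,turn:1.30}
```

Emit:
servo_tool:
  series:
    - {"dx": 20, "dy": 24, "dz": -7, "turn": 1.3}
    - {"dx": 27, "dy": 26, "dz": -7, "turn": 1.3}
    - {"dx": 30, "dy": 26, "dz": -8, "turn": 1.3}
    - {"dx": 25, "dy": 20, "dz": -8, "turn": 1.3}
    - {"dx": 20, "dy": 12, "dz": -6, "turn": 1.3}

```text
t: 7.2
tool_pos: [483.4, 331.3, 59.3]
tool_rot: [0.048, 0.706, -0.049, 0.705]
wrist_force: [0.1, -1.0, 0.2]
width: 80.4
```

Run:
```python
from snap import *
snap("w11")
plan([484.8,329.8,14],-0.138,n=3)
```

```text
tool [481.3 331.6  56.3] jawyaw -0.137 d_world [  3.5  -1.8 -42.3] turn deg 0.06 rows 3 j6 2.31
  {dx:14.1,dy:-0.4,dz:1.3,turn:0.02}
  {dx:14.1,dy:-0.4,dz:1.3,turn:0.02}
  {dx:14.1,dy:-0.4,dz:1.3,turn:0.02}
```

View pics/w11.png

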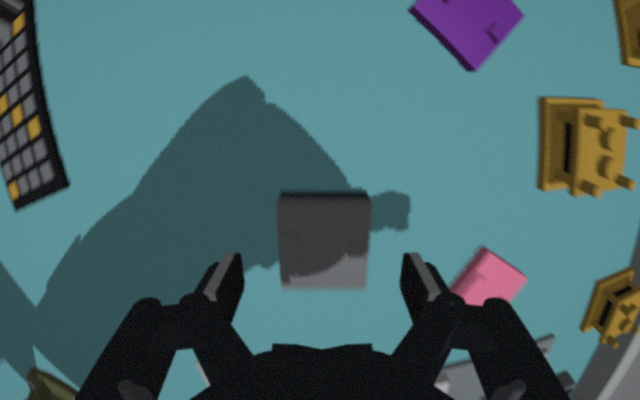

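Emit:
servo_tool:
  series:
    - {"dx": 16, "dy": 0, "dz": 0, "turn": 0}
    - {"dx": 16, "dy": 0, "dz": 0, "turn": 0}
    - {"dx": 14, "dy": 0, "dz": 0, "turn": 0}
    - {"dx": 0, "dy": 0, "dz": 0, "turn": 0}
    - {"dx": 0, "dy": 0, "dz": 0, "turn": 0}

```text
t: 7.75
tool_pos: [484.2, 330.3, 15.3]
tool_rot: [0.048, 0.706, -0.049, 0.705]
wrist_force: [-0.2, -0.3, -0.0]
width: 79.8
```

Emit:
servo_tool:
  series:
    - {"dx": 0, "dy": 0, "dz": 0, "turn": 0}
    - {"dx": 0, "dy": 0, "dz": 0, "turn": 0}
    - {"dx": 0, "dy": 0, "dz": 0, "turn": 0}
    - {"dx": 0, "dy": 0, "dz": 0, "turn": 0}
    - {"dx": 0, "dy": 0, "dz": 0, "turn": 0}
  grip: 50
  grip_force: 50

```text
t: 8.25
tool_pos: [484.9, 331.2, 16.6]
tool_rot: [0.049, 0.705, -0.048, 0.706]
wrist_force: [-0.3, -1.3, 6.9]
width: 54.7
```

Run:
```python
from snap import *
snap("w12")
plan(fx(-50,125,100),PSI,n=6)
```

```text
tool [484.9 331.2  16.5] jawyaw -0.1366 d_world [  81.2 -201.2   83.5] turn deg -6.39 rows 6 j6 2.31
  {dx:-13.9,dy:-31.4,dz:18.0,turn:-1.07}
  {dx:-13.9,dy:-31.7,dz:17.4,turn:-1.07}
  {dx:-13.9,dy:-32.0,dz:16.8,turn:-1.07}
  {dx:-13.9,dy:-32.3,dz:16.2,turn:-1.07}
  {dx:-13.9,dy:-32.6,dz:15.6,turn:-1.07}
  {dx:-13.9,dy:-32.9,dz:15.0,turn:-1.07}
```

View pics/w12.png

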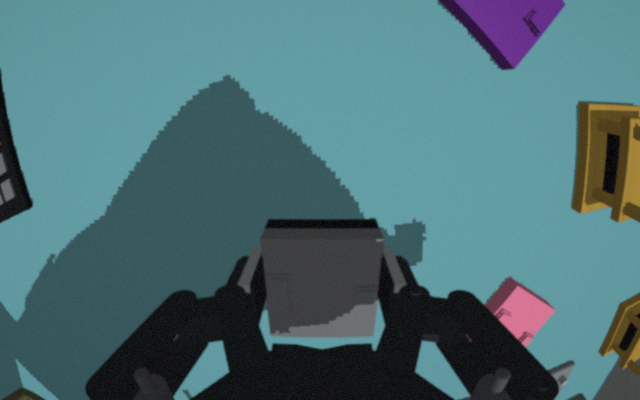

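Emit:
servo_tool:
  series:
    - {"dx": -20, "dy": 0, "dz": 0, "turn": -1}
    - {"dx": -25, "dy": -15, "dz": 10, "turn": -1.4}
    - {"dx": -22, "dy": -30, "dz": 16, "turn": -1.4}
    - {"dx": -15, "dy": -38, "dz": 18, "turn": -1.4}
    - {"dx": 0, "dy": -42, "dz": 18, "turn": -1.2}

```text
t: 8.8
tool_pos: [538.6, 201.3, 100.0]
tool_rot: [0.008, 0.705, -0.007, 0.709]
wrist_force: [1.6, -0.1, -2.0]
width: 54.9
```

Emit:
servo_tool:
  series:
    - {"dx": 0, "dy": -35, "dz": 18, "turn": 0}
    - {"dx": 0, "dy": -25, "dz": 13, "turn": 0}
    - {"dx": 0, "dy": -8, "dz": 4, "turn": 0}
    - {"dx": 0, "dy": 0, "dz": 0, "turn": 0}
    - {"dx": 0, "dy": 0, "dz": 0, "turn": 0}

```text
t: 9.3
tool_pos: [569.4, 133.2, 97.1]
tool_rot: [0.009, 0.707, -0.008, 0.707]
wrist_force: [-0.3, -0.2, -1.1]
width: 54.7
```

Run:
```python
from snap import *
snap("w13");print(env.read_state()["wrist_force"],env.read_state()["width"])
plan(fx(-50,125,38.5),PSI,n=3)
```

```text
[ 0.26484116 -0.36603557 -1.19536279] 54.86296917038856
tool [569.2 133.6  97.1] jawyaw -0.0236 d_world [ -3.1  -3.5 -58.6] turn deg 0.08 rows 3 j6 1.82
  {dx:19.5,dy:-1.2,dz:-1.0,turn:0.03}
  {dx:19.5,dy:-1.2,dz:-1.0,turn:0.03}
  {dx:19.5,dy:-1.2,dz:-1.0,turn:0.03}
```

View pics/w13.png

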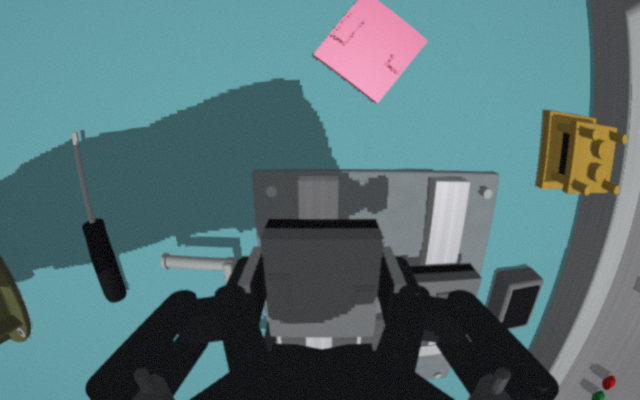

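Emit:
servo_tool:
  series:
    - {"dx": 18, "dy": -1, "dz": -1, "turn": 0}
    - {"dx": 22, "dy": -2, "dz": -1, "turn": 0}
    - {"dx": 14, "dy": 0, "dz": -1, "turn": 0}
    - {"dx": 4, "dy": 0, "dz": 0, "turn": 0}
    - {"dx": 0, "dy": 0, "dz": 0, "turn": 0}

```text
t: 9.85
tool_pos: [566.0, 130.2, 38.9]
tool_rot: [0.008, 0.708, -0.008, 0.707]
wrist_force: [0.8, 0.1, -1.2]
width: 54.6
```

Run:
```python
from snap import *
c=snap("w14");print(env.read_state()["wrist_force"],env.read_state()["width"])
cv2.imwrite("pics/w14c.png",cv2.resize(c["img"][180:400,180:460,::-1],None,fx=2.7,fy=2.7))
plan(fx(-50,61,38.3),PSI,n=3)
```

```text
[ 0.61268759  0.68178681 -0.93808016] 54.928593399912344
tool [566.8 130.2  39.5] jawyaw -0.0239 d_world [ -2.3 -64.2  -1.2] turn deg 0.06 rows 3 j6 1.82
  {dx:0.4,dy:-21.4,dz:-0.3,turn:0.02}
  {dx:0.4,dy:-21.4,dz:-0.2,turn:0.02}
  {dx:0.4,dy:-21.4,dz:-0.2,turn:0.02}
```

View pics/w14c.png

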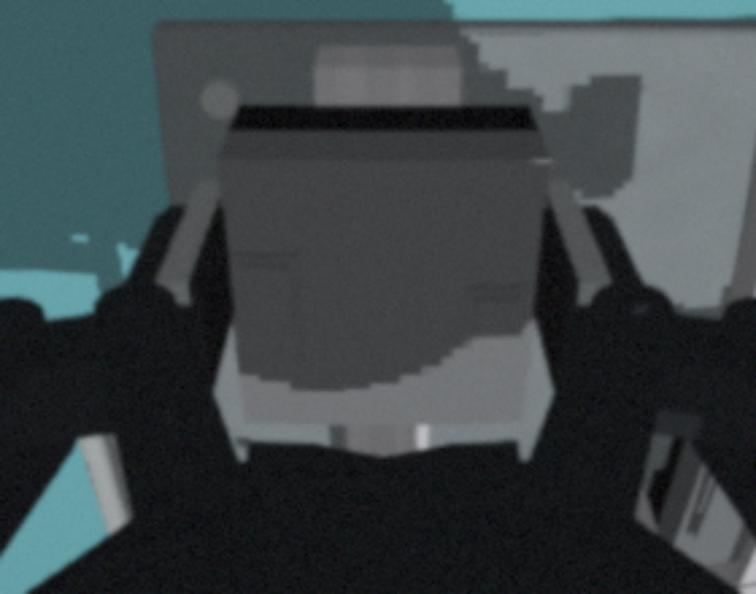

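Run:
```python
from h import *
c=load("pics/w14.npz")
def P(u,v,z): return on(c,180+u/2.7,180+v/2.7,z,True).round(1)
print(P(380,160,47),P(380,130,35),P(380,106,23), P(218,160,47),P(549,160,47),"rail end",P(388,45,21),P(388,68,21),P(312,68,21),P(462,68,21))
```

```text
[565.5 149.1  47. ] [565.4 149.2  35. ] [565.3 148.9  23. ] [538.4 149.5  47. ] [593.7 148.2  47. ] rail end [567.1 160.5  21. ] [567.  155.9  21. ] [552.5 156.2  21. ] [581.2 155.5  21. ]
```

Emit:
servo_tool:
  series:
    - {"dx": 1.3, "dy": -14, "dz": 0, "turn": 0}
    - {"dx": 0, "dy": -16, "dz": 0, "turn": 0}
    - {"dx": 0, "dy": -16, "dz": 0, "turn": 0}
    - {"dx": 0, "dy": -12, "dz": 0, "turn": 0}
    - {"dx": 0, "dy": -4, "dz": 0, "turn": 0}

```text
t: 10.4
tool_pos: [565.2, 66.5, 38.2]
tool_rot: [0.01, 0.707, -0.009, 0.707]
wrist_force: [-1.2, 7.4, 0.7]
width: 54.8
```

Emit:
servo_tool:
  series:
    - {"dx": 0, "dy": -1, "dz": 0, "turn": 0}
    - {"dx": 0, "dy": -1, "dz": 0, "turn": 0}
    - {"dx": 0, "dy": -1, "dz": 0, "turn": 0}
    - {"dx": 0, "dy": -1, "dz": 0, "turn": 0}
    - {"dx": 0, "dy": 0, "dz": 0, "turn": 0}

```text
t: 10.9
tool_pos: [565.0, 66.4, 38.2]
tool_rot: [0.01, 0.707, -0.006, 0.707]
wrist_force: [-0.5, 10.8, 0.1]
width: 54.6
```

Run:
```python
from snap import *
c=snap("w15");print(env.read_state()["wrist_force"],env.read_state()["width"])
cv2.imwrite("pics/w15c.png",cv2.resize(c["img"][180:400,180:460,::-1],None,fx=2.7,fy=2.7))
plan(fx(-50,61,38.3),PSI,n=3)
```

```text
[-2.58722659 10.17064167  1.05676461] 54.8460194023661
tool [565.1  66.4  38.2] jawyaw -0.0227 d_world [-0.5 -0.4  0.1] turn deg 0.13 rows 3 j6 1.71
  {dx:-0.0,dy:-0.1,dz:-0.2,turn:0.04}
  {dx:-0.0,dy:-0.1,dz:-0.2,turn:0.04}
  {dx:-0.0,dy:-0.1,dz:-0.2,turn:0.04}
```

View pics/w15c.png

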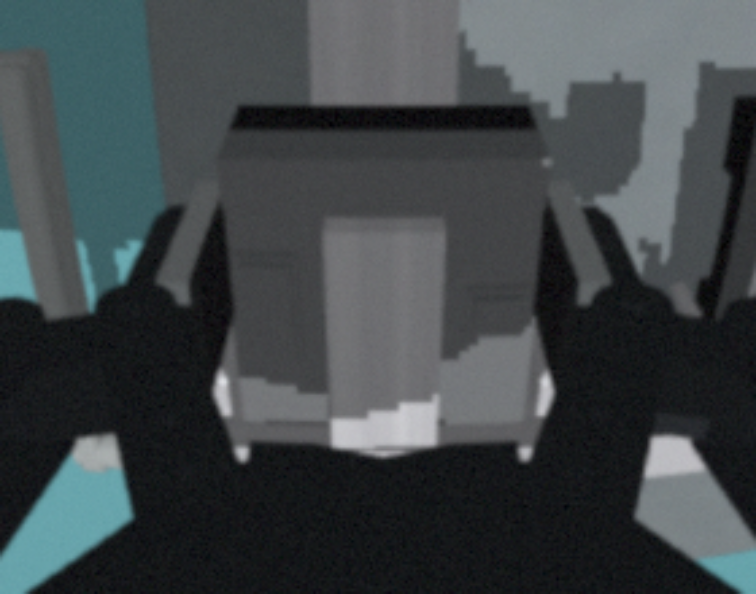

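Emit:
servo_tool:
  series:
    - {"dx": 0, "dy": 1, "dz": 0, "turn": 0}
    - {"dx": 0, "dy": 0, "dz": 0, "turn": 0}
    - {"dx": 0, "dy": 0, "dz": 0, "turn": 0}
    - {"dx": -25, "dy": 0, "dz": 0, "turn": 0}
    - {"dx": -45, "dy": 0, "dz": 0, "turn": 0}
  grip: 80
  grip_force: 20

```text
t: 11.45
tool_pos: [562.3, 63.8, 105.5]
tool_rot: [0.008, 0.709, -0.009, 0.705]
wrist_force: [-0.3, -0.7, -1.2]
width: 80.1
```

Run:
```python
from snap import *
c=snap("w16")
plan(fx(-149,90,125),PSI+np.pi/2-0.001,n=11)
```

```text
tool [567.9  64.4 115. ] jawyaw -0.0251 d_world [-101.6   33.1   10. ] turn deg -89.95 rows 11 j6 1.71
  {dx:-1.0,dy:2.8,dz:-9.3,turn:-8.18}
  {dx:-1.0,dy:4.1,dz:-8.8,turn:-8.18}
  {dx:-1.0,dy:5.3,dz:-8.1,turn:-8.18}
  {dx:-1.0,dy:6.4,dz:-7.3,turn:-8.18}
  {dx:-1.0,dy:7.4,dz:-6.3,turn:-8.18}
  {dx:-1.0,dy:8.2,dz:-5.2,turn:-8.18}
  {dx:-1.0,dy:8.8,dz:-4.0,turn:-8.18}
  {dx:-1.0,dy:9.3,dz:-2.7,turn:-8.18}
  {dx:-1.0,dy:9.6,dz:-1.3,turn:-8.18}
  {dx:-1.0,dy:9.7,dz:0.0,turn:-8.18}
  {dx:-1.0,dy:9.6,dz:1.4,turn:-8.18}
```

View pics/w16.png

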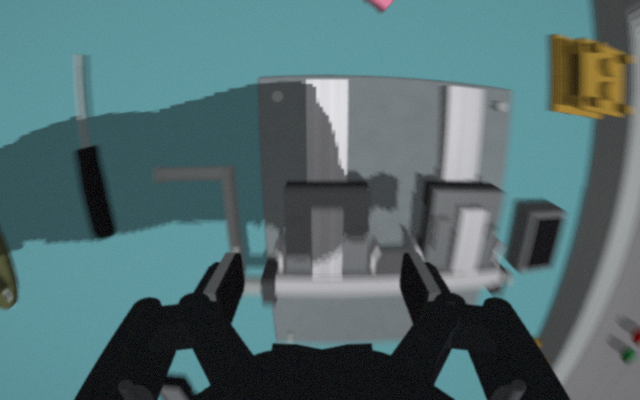

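Emit:
servo_tool:
  series:
    - {"dx": -3, "dy": 3, "dz": -9, "turn": -8.2}
    - {"dx": -3, "dy": 4, "dz": -9, "turn": -8.2}
    - {"dx": -3, "dy": 5, "dz": -8, "turn": -8.2}
    - {"dx": -3, "dy": 6, "dz": -7, "turn": -8.2}
    - {"dx": -3, "dy": 7, "dz": -6, "turn": -8.2}
  grip: 50

```text
t: 12.0
tool_pos: [520.2, 78.8, 123.1]
tool_rot: [-0.241, 0.665, 0.241, 0.665]
wrist_force: [0.5, 0.3, -0.4]
width: 49.7
```

Emit:
servo_tool:
  series:
    - {"dx": 0, "dy": 8, "dz": -5, "turn": -8.2}
    - {"dx": 0, "dy": 9, "dz": -4, "turn": -8.2}
    - {"dx": 0, "dy": 9, "dz": -3, "turn": -8.2}
    - {"dx": 0, "dy": 10, "dz": -1, "turn": -8.2}
    - {"dx": 0, "dy": 10, "dz": 0, "turn": -8.2}

```text
t: 12.5
tool_pos: [473.8, 93.9, 123.0]
tool_rot: [-0.459, 0.538, 0.458, 0.538]
wrist_force: [0.6, -0.1, -0.4]
width: 50.2
```

Emit:
servo_tool:
  series:
    - {"dx": 0, "dy": 10, "dz": 0, "turn": -8}
    - {"dx": 0, "dy": 0, "dz": 0, "turn": 0}
    - {"dx": 0, "dy": 0, "dz": 0, "turn": 0}
    - {"dx": 0, "dy": 0, "dz": 0, "turn": 0}
    - {"dx": 0, "dy": 0, "dz": 0, "turn": 0}

```text
t: 13.0
tool_pos: [464.6, 95.7, 123.0]
tool_rot: [-0.493, 0.506, 0.493, 0.507]
wrist_force: [0.0, -0.8, 0.1]
width: 50.1
```

Run:
```python
from snap import *
c=snap("w17")
plan(fx(-149,90,30),PSI+np.pi/2,n=3)
```

```text
tool [464.5  95.7 122.9] jawyaw 1.5446 d_world [  1.8   1.8 -92.9] turn deg -0.07 rows 3 j6 0.23
  {dx:31.0,dy:-0.6,dz:0.6,turn:-0.02}
  {dx:31.0,dy:-0.6,dz:0.6,turn:-0.02}
  {dx:31.0,dy:-0.6,dz:0.6,turn:-0.02}
```

View pics/w17.png

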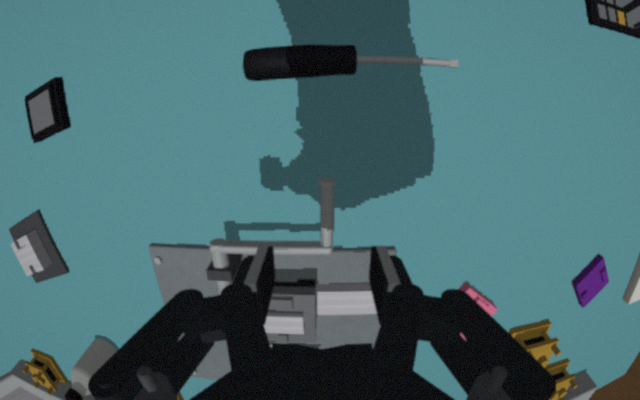

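Run:
```python
from snap import *
c=load("pics/w17.npz")
for u,v in[(327,180),(327,213),(327,245),(212,246),(395,250)]: print(on(c,u,v,34,True).round(1))
```

```text
[442.7  98.8  34. ]
[468.8  98.2  34. ]
[496.3  97.7  34. ]
[496.6   1.4  34. ]
[503.3 153.5  34. ]
```

Emit:
servo_tool:
  series:
    - {"dx": 28, "dy": -1, "dz": 1, "turn": 0}
    - {"dx": 30, "dy": -1, "dz": 1, "turn": 0}
    - {"dx": 25, "dy": -0.5, "dz": 0, "turn": 0}
    - {"dx": 10, "dy": 0, "dz": 0, "turn": 0}
    - {"dx": 0, "dy": 0, "dz": 0, "turn": 0}

```text
t: 13.55
tool_pos: [465.5, 97.4, 28.8]
tool_rot: [-0.493, 0.507, 0.494, 0.505]
wrist_force: [-0.7, -1.4, 0.5]
width: 49.9
```

Emit:
servo_tool:
  series:
    - {"dx": 0, "dy": 0, "dz": 0, "turn": 0}
    - {"dx": 0, "dy": 0, "dz": 0, "turn": 0}
    - {"dx": 0, "dy": 0, "dz": 0, "turn": 0}
    - {"dx": 0, "dy": 0, "dz": 0, "turn": 0}
    - {"dx": 0, "dy": 0, "dz": 0, "turn": 0}
  grip: 6
  grip_force: 25

```text
t: 14.05
tool_pos: [467.7, 99.1, 31.1]
tool_rot: [-0.494, 0.505, 0.494, 0.507]
wrist_force: [-0.1, 5.8, 4.6]
width: 8.8
```

Run:
```python
from snap import *
c=snap("w18");s=env.read_state();print(s["tool_pos"],s["width"],s["wrist_force"])
R=Ro.from_quat(s["tool_rot"]).as_matrix();print(R.round(3))
```

```text
[467.76132189  99.06467584  31.1474835 ] 8.776073389612911 [-0.71410872  5.53769625  5.33717694]
[[ 0.002 -1.     0.024]
 [ 0.003  0.024  1.   ]
 [-1.    -0.002  0.003]]
```

View pics/w18.png

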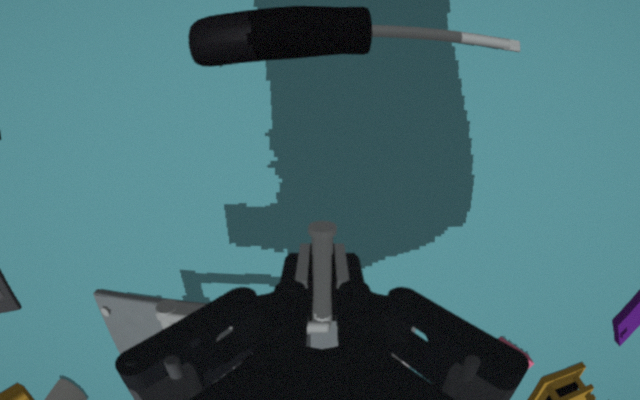

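Run:
```python
import numpy as np
t=np.radians(np.arange(0,181,6));y=90*np.cos(t);z=90*np.sin(t)
for i in range(30): print(i,round(-(z[i+1]-z[i]),1),round(y[i+1]-y[i],1))
```

```text
0 -9.4 -0.5
1 -9.3 -1.5
2 -9.1 -2.4
3 -8.8 -3.4
4 -8.4 -4.3
5 -7.9 -5.1
6 -7.3 -5.9
7 -6.7 -6.7
8 -5.9 -7.3
9 -5.1 -7.9
10 -4.3 -8.4
11 -3.4 -8.8
12 -2.4 -9.1
13 -1.5 -9.3
14 -0.5 -9.4
15 0.5 -9.4
16 1.5 -9.3
17 2.4 -9.1
18 3.4 -8.8
19 4.3 -8.4
20 5.1 -7.9
21 5.9 -7.3
22 6.7 -6.7
23 7.3 -5.9
24 7.9 -5.1
25 8.4 -4.3
26 8.8 -3.4
27 9.1 -2.4
28 9.3 -1.5
29 9.4 -0.5
```

Emit:
servo_tool:
  series:
    - {"dx": -9.4, "dy": 0, "dz": -0.5, "turn": 0}
    - {"dx": -9.3, "dy": 0, "dz": -1.5, "turn": 0}
    - {"dx": -9.1, "dy": 0, "dz": -2.4, "turn": 0}
    - {"dx": -8.8, "dy": 0, "dz": -3.4, "turn": 0}
    - {"dx": -8.4, "dy": 0, "dz": -4.3, "turn": 0}

```text
t: 14.6
tool_pos: [467.4, 88.2, 76.2]
tool_rot: [-0.493, 0.504, 0.495, 0.508]
wrist_force: [1.3, 10.5, 0.0]
width: 8.6
```

```bash
python3 snap.py w19
```

```text
14.65 [467.5  87.6  77.3] [ 0.18  0.22 -0.58  0.77  0.01  0.21]
```

View pics/w19.png

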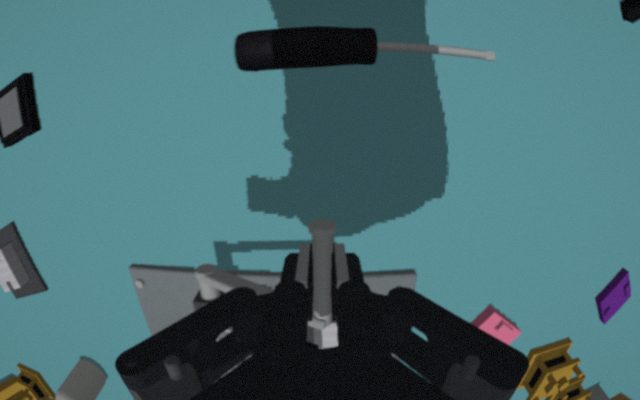

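Emit:
servo_tool:
  series:
    - {"dx": -8.1, "dy": 0, "dz": -4.6, "turn": 0}
    - {"dx": -7.5, "dy": 0, "dz": -5.5, "turn": 0}
    - {"dx": -6.8, "dy": 0, "dz": -6.5, "turn": 0}
    - {"dx": -5.9, "dy": 0, "dz": -7.3, "turn": 0}
    - {"dx": -5.1, "dy": 0, "dz": -7.9, "turn": 0}

```text
t: 15.15
tool_pos: [466.8, 57.6, 110.7]
tool_rot: [-0.493, 0.503, 0.496, 0.509]
wrist_force: [-1.9, 13.2, 9.8]
width: 8.8
```

Emit:
servo_tool:
  series:
    - {"dx": -4.3, "dy": 0, "dz": -8.4, "turn": 0}
    - {"dx": -3.4, "dy": 0, "dz": -8.8, "turn": 0}
    - {"dx": -2.4, "dy": 0, "dz": -9.1, "turn": 0}
    - {"dx": -1.5, "dy": 0, "dz": -9.3, "turn": 0}
    - {"dx": -0.5, "dy": 0, "dz": -9.4, "turn": 0}

```text
t: 15.65
tool_pos: [465.7, 9.3, 122.3]
tool_rot: [-0.494, 0.505, 0.493, 0.507]
wrist_force: [0.6, 3.2, 3.3]
width: 8.7
```

Emit:
servo_tool:
  series:
    - {"dx": 0.5, "dy": 0, "dz": -9.4, "turn": 0}
    - {"dx": 1.5, "dy": 0, "dz": -9.3, "turn": 0}
    - {"dx": 2.4, "dy": 0, "dz": -9.1, "turn": 0}
    - {"dx": 3.4, "dy": 0, "dz": -8.8, "turn": 0}
    - {"dx": 4.3, "dy": 0, "dz": -8.4, "turn": 0}

```text
t: 16.15
tool_pos: [464.3, -37.0, 108.4]
tool_rot: [-0.494, 0.506, 0.493, 0.507]
wrist_force: [5.8, 2.8, 3.4]
width: 8.8
```

Emit:
servo_tool:
  series:
    - {"dx": 5.1, "dy": 0, "dz": -7.9, "turn": 0}
    - {"dx": 5.9, "dy": 0, "dz": -7.3, "turn": 0}
    - {"dx": 6.7, "dy": 0, "dz": -6.7, "turn": 0}
    - {"dx": 7.3, "dy": 0, "dz": -5.9, "turn": 0}
    - {"dx": 7.9, "dy": 0, "dz": -5.1, "turn": 0}

```text
t: 16.65
tool_pos: [462.8, -69.7, 74.9]
tool_rot: [-0.494, 0.506, 0.493, 0.506]
wrist_force: [5.2, 2.2, 1.0]
width: 8.6
```

```bash
python3 snap.py w20
```

```text
16.7 [462.7 -70.4  73.8] [-0.15  0.21 -0.6   0.76 -0.   -0.12]
```

View pics/w20.png

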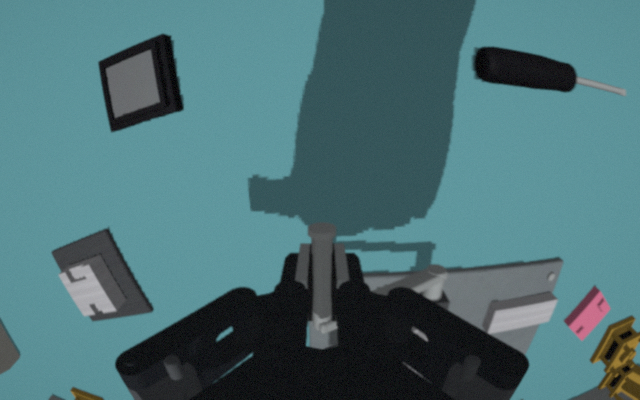

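Emit:
servo_tool:
  series:
    - {"dx": 8.4, "dy": 0, "dz": -4.3, "turn": 0}
    - {"dx": 8.8, "dy": 0, "dz": -3.4, "turn": 0}
    - {"dx": 9.1, "dy": 0, "dz": -2.4, "turn": 0}
    - {"dx": 9.3, "dy": 0, "dz": -1.5, "turn": 0}
    - {"dx": 7, "dy": 0, "dz": -0.4, "turn": 0}

```text
t: 17.2
tool_pos: [462.1, -80.8, 31.9]
tool_rot: [-0.493, 0.506, 0.494, 0.506]
wrist_force: [-2.5, 4.7, 38.4]
width: 9.2
```

Emit:
servo_tool:
  series:
    - {"dx": 1.5, "dy": 0, "dz": 0, "turn": 0}
    - {"dx": 0.5, "dy": 0, "dz": 0, "turn": 0}
    - {"dx": 0, "dy": 0, "dz": 0, "turn": 0}
    - {"dx": 0, "dy": 0, "dz": 0, "turn": 0}
    - {"dx": 0, "dy": 0, "dz": 0, "turn": 0}

```text
t: 17.7
tool_pos: [462.1, -80.8, 31.7]
tool_rot: [-0.494, 0.506, 0.494, 0.506]
wrist_force: [-1.3, 4.4, 21.1]
width: 8.9
```

```bash
python3 snap.py w21; python3 snap.py s21 scene
```

```text
17.75 [462.1 -80.8  31.7] [-0.17  0.27 -0.64  0.66  0.   -0.15]
17.8 [462.1 -80.8  31.7] [-0.17  0.27 -0.64  0.66  0.   -0.15]
```

View pics/s21.png

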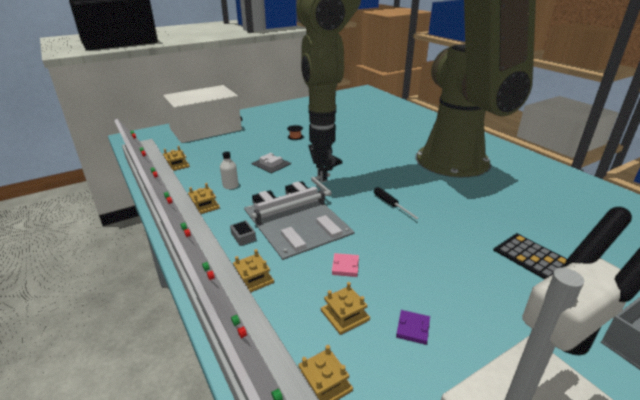

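Emit:
servo_tool:
  series:
    - {"dx": -1, "dy": 0, "dz": 0, "turn": 0}
    - {"dx": 0, "dy": 0, "dz": 0, "turn": 0}
    - {"dx": -5, "dy": 0, "dz": 0, "turn": 0}
    - {"dx": -30, "dy": 0, "dz": 0, "turn": 0}
    - {"dx": -45, "dy": 0, "dz": 0, "turn": 0}
  grip: 50

```text
t: 18.3
tool_pos: [458.7, -80.7, 110.0]
tool_rot: [-0.492, 0.508, 0.496, 0.504]
wrist_force: [0.9, -0.4, 0.6]
width: 49.7
```

Run:
```python
from h import *
plan(fx(-50,-75,150),PSI,n=11)
```

```text
tool [458.7 -80.7 110. ] jawyaw 1.5458 d_world [102.5  10.8  40. ] turn deg 90.0 rows 11 j6 -0.15
  {dx:-3.7,dy:-9.3,dz:1.2,turn:8.18}
  {dx:-3.7,dy:-9.0,dz:2.5,turn:8.18}
  {dx:-3.7,dy:-8.5,dz:3.8,turn:8.18}
  {dx:-3.7,dy:-7.9,dz:5.0,turn:8.18}
  {dx:-3.7,dy:-7.1,dz:6.0,turn:8.18}
  {dx:-3.7,dy:-6.2,dz:7.0,turn:8.18}
  {dx:-3.7,dy:-5.1,dz:7.8,turn:8.18}
  {dx:-3.7,dy:-4.0,dz:8.4,turn:8.18}
  {dx:-3.7,dy:-2.7,dz:8.9,turn:8.18}
  {dx:-3.7,dy:-1.4,dz:9.2,turn:8.18}
  {dx:-3.7,dy:-0.1,dz:9.3,turn:8.18}
```

Emit:
servo_tool:
  series:
    - {"dx": -4, "dy": -9, "dz": 1, "turn": 8.2}
    - {"dx": -4, "dy": -9, "dz": 2.5, "turn": 8.2}
    - {"dx": -4, "dy": -8.5, "dz": 4, "turn": 8.2}
    - {"dx": -4, "dy": -8, "dz": 5, "turn": 8.2}
    - {"dx": -4, "dy": -7, "dz": 6, "turn": 8.2}
  grip: 70

```text
t: 18.8
tool_pos: [507.7, -76.2, 131.4]
tool_rot: [-0.283, 0.649, 0.283, 0.647]
wrist_force: [-0.9, 0.0, -0.6]
width: 70.1
```

Emit:
servo_tool:
  series:
    - {"dx": -4, "dy": -6, "dz": 7, "turn": 8.2}
    - {"dx": -4, "dy": -5, "dz": 8, "turn": 8.2}
    - {"dx": -4, "dy": -4, "dz": 8.5, "turn": 8.2}
    - {"dx": -4, "dy": -2.5, "dz": 9, "turn": 8.2}
    - {"dx": -4, "dy": -1.5, "dz": 9, "turn": 8.2}

```text
t: 19.3
tool_pos: [553.8, -70.8, 151.3]
tool_rot: [-0.039, 0.707, 0.038, 0.705]
wrist_force: [-0.1, 1.2, 0.2]
width: 69.9
```

Emit:
servo_tool:
  series:
    - {"dx": 0, "dy": 0, "dz": 9, "turn": 8}
    - {"dx": 0, "dy": 0, "dz": 0, "turn": 0}
    - {"dx": 0, "dy": 0, "dz": 0, "turn": 0}
    - {"dx": 0, "dy": 0, "dz": 0, "turn": 0}
    - {"dx": 0, "dy": 0, "dz": 0, "turn": 0}

```text
t: 19.8
tool_pos: [562.7, -69.7, 151.6]
tool_rot: [0.008, 0.707, -0.008, 0.707]
wrist_force: [-1.0, -0.3, 0.3]
width: 70.0
```

```bash
python3 snap.py w22
python3 - <<'E'
from h import *
plan(fx(-50,-60,60),PSI,n=3)
E
```

```text
19.85 [562.9 -69.8 151.7] [-0.12  0.3  -0.27  1.   -0.    1.47]
tool [562.9 -69.8 151.7] jawyaw -0.0239 d_world [ -1.4  14.8 -91.7] turn deg 0.06 rows 3 j6 1.47
  {dx:30.6,dy:4.9,dz:-0.6,turn:0.02}
  {dx:30.6,dy:4.9,dz:-0.6,turn:0.02}
  {dx:30.6,dy:4.9,dz:-0.6,turn:0.02}
```

View pics/w22.png

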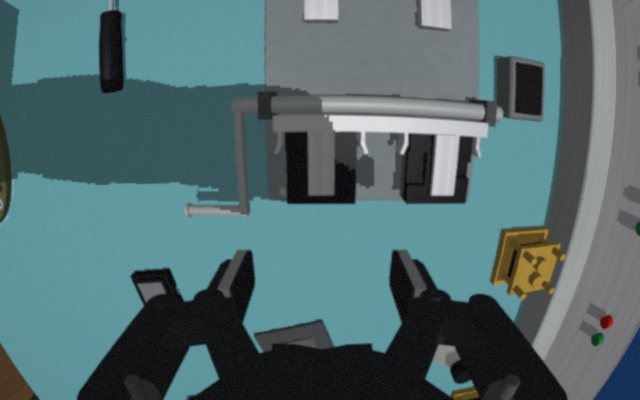

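Run:
```python
from h import *
c=load("pics/w22.npz")
for u,v in[(289,203),(356,202),(288,135),(354,148),(409,202),(467,202)]: print(on(c,u,v,44.5,True).round(1))
print(on(c,320,195,52.5,True).round(1))
im=c["img"][:,:,::-1]
cv2.imwrite("pics/w22c.png",cv2.resize(im[90:215,260:500],None,fx=3.3,fy=3.3,interpolation=cv2.INTER_CUBIC))
```

```text
[535.  -73.6  44.5]
[590.1 -74.   44.5]
[537.1 -17.8  44.5]
[588.2 -29.3  44.5]
[635.3 -75.1  44.5]
[690.3 -76.6  44.5]
[560.8 -64.7  52.5]
```

View pics/w22c.png

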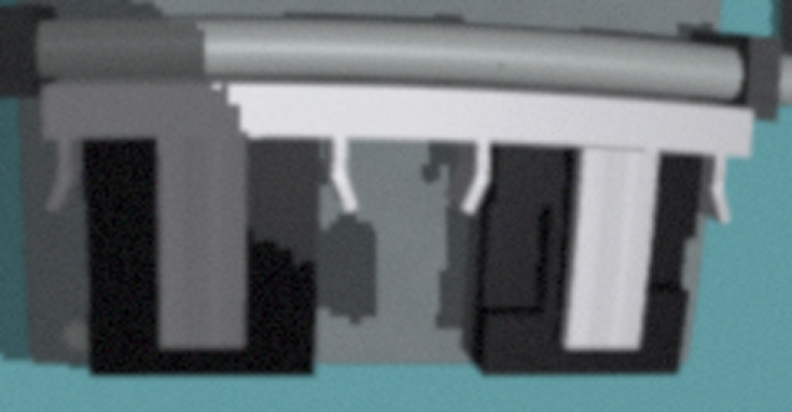

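Emit:
servo_tool:
  series:
    - {"dx": 25, "dy": 7, "dz": -0.5, "turn": 0}
    - {"dx": 35, "dy": 8, "dz": -0.5, "turn": 0}
    - {"dx": 35, "dy": 0, "dz": 0, "turn": 0}
    - {"dx": 20, "dy": 0, "dz": 0, "turn": 0}
    - {"dx": 6, "dy": 0, "dz": 0, "turn": 0}

```text
t: 20.35
tool_pos: [560.4, -54.4, 28.4]
tool_rot: [0.009, 0.709, -0.008, 0.705]
wrist_force: [-0.1, -0.2, -0.6]
width: 70.0
```

Emit:
servo_tool:
  series:
    - {"dx": 0, "dy": 0, "dz": 0, "turn": 0}
    - {"dx": 0, "dy": 0, "dz": 0, "turn": 0}
    - {"dx": 0, "dy": 0, "dz": 0, "turn": 0}
    - {"dx": 0, "dy": 0, "dz": 0, "turn": 0}
    - {"dx": 0, "dy": 0, "dz": 0, "turn": 0}
  grip: 50
  grip_force: 50

```text
t: 20.85
tool_pos: [563.3, -54.7, 31.6]
tool_rot: [0.009, 0.707, -0.009, 0.707]
wrist_force: [-0.4, 0.2, -1.0]
width: 55.2
```

```bash
python3 snap.py w23
python3 - <<'E'
from h import *
plan(fx(-50,-130,31),PSI,n=3)
E
```

```text
20.9 [563.2 -54.7  31.4] [-0.1   0.42 -0.41  0.74  0.    1.5 ]
tool [563.2 -54.7  31.4] jawyaw -0.0249 d_world [ -3.4 -70.2  -0.4] turn deg 0.01 rows 3 j6 1.5
  {dx:0.1,dy:-23.4,dz:-0.6,turn:0.00}
  {dx:0.1,dy:-23.4,dz:-0.6,turn:0.00}
  {dx:0.1,dy:-23.4,dz:-0.6,turn:0.00}
```

View pics/w23.png

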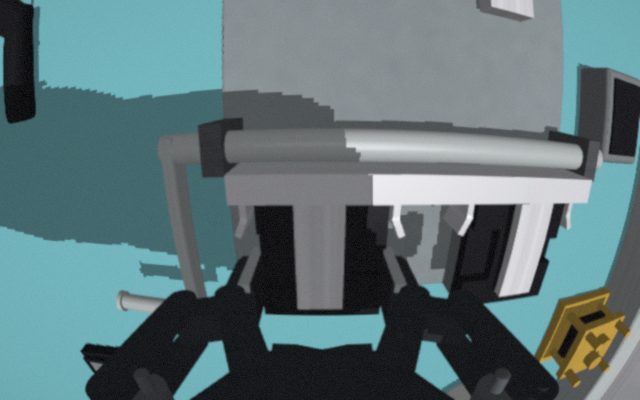

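Emit:
servo_tool:
  series:
    - {"dx": -0.8, "dy": -8, "dz": 0, "turn": 0}
    - {"dx": 0, "dy": -16, "dz": 0, "turn": 0}
    - {"dx": 0, "dy": -18, "dz": 0, "turn": 0}
    - {"dx": 0, "dy": -18, "dz": 0, "turn": 0}
    - {"dx": 0, "dy": -14, "dz": 0, "turn": 0}

```text
t: 21.4
tool_pos: [560.8, -130.8, 31.6]
tool_rot: [0.009, 0.707, -0.009, 0.707]
wrist_force: [-0.4, -0.0, -0.7]
width: 54.9
```

```bash
python3 snap.py w24
python3 - <<'E'
from h import *
from bench import env
s=env.read_state();print(s["wrist_force"],s["width"])
c=load("pics/w4.npz")
im=c["img"][:,:,::-1]
cv2.imwrite("pics/w4c.png",cv2.resize(cv2.convertScaleAbs(im[140:250,290:400],alpha=1.),None,fx=6,fy=6,interpolation=cv2.INTER_CUBIC))
plan([530,-225,110],0.24)
E
```

```text
21.45 [ 560.9 -132.5   31.7] [-0.23  0.44 -0.39  0.75 -0.    1.37]
[ 1.29767501 -2.21546081 -0.72876513] 54.75986805818283
tool [ 560.9 -132.5   31.7] jawyaw -0.0276 d_world [-30.9 -92.5  78.3] turn deg -15.33 rows 3 j6 1.37
  {dx:-26.0,dy:-31.1,dz:-9.4,turn:-5.11}
  {dx:-26.0,dy:-30.2,dz:-12.2,turn:-5.11}
  {dx:-26.0,dy:-29.0,dz:-14.8,turn:-5.11}
```

View pics/w24.png

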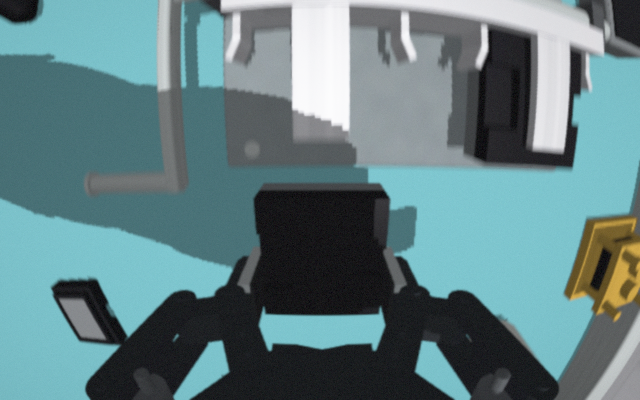

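View pics/w4c.png

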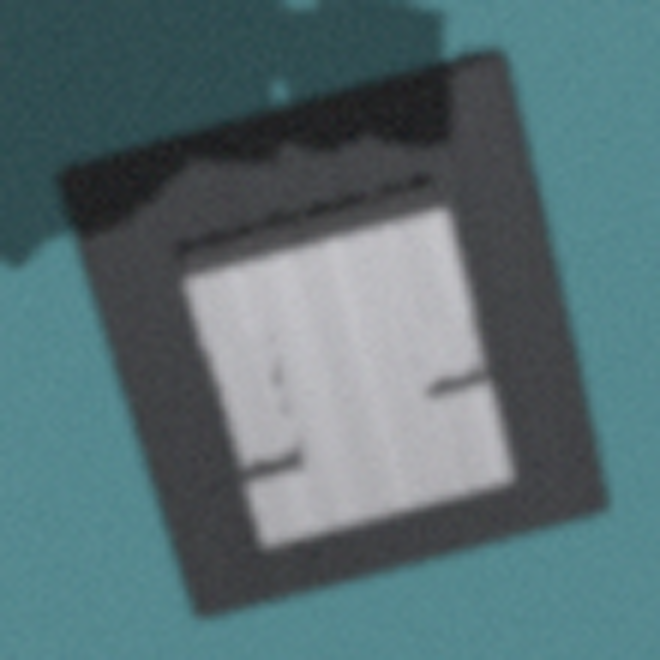

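Run:
```python
from h import *
c=load("pics/w4.npz")
for z,Q in((25,[(183,278),(448,208),(515,480),(265,550)]),(6,[(62,175),(502,50),(608,505),(200,615)])):
    q=np.array([on(c,290+u/6,140+v/6,z,True) for u,v in Q])
    yx=[np.arctan2(*(b-a)[[1,0]]) for a,b in((q[0],q[1]),(q[3],q[2]))];yy=[np.arctan2(*(b-a)[[1,0]])-np.pi/2 for a,b in((q[3],q[0]),(q[2],q[1]))]
    print(q.mean(0).round(1),np.round(yx+yy,3),np.mean(yx+yy),[np.linalg.norm(q[i]-q[i-1]).round(1) for i in range(4)])
# top
t=load("pics/top0.npz")
q=np.array([on(t,340+u/3,120+v/3,6) for u,v in[(198,248),(297,221),(326,310),(228,338)]]);print("top",q.mean(0),[np.linalg.norm(q[i]-q[i-1]).round(1) for i in range(4)])
q=np.array([on(t,340+u/3,120+v/3,25) for u,v in[(231,259),(290,243),(307,296),(248,311)]]);print("top",q.mean(0),[np.linalg.norm(q[i]-q[i-1]).round(1) for i in range(4)])
```

```text
[ 529.8 -295.1   25. ] [0.278 0.299 0.288 0.287] 0.2880902272710357 [np.float64(57.2), np.float64(50.5), np.float64(56.2), np.float64(50.4)]
[ 529.7 -294.1    6. ] [0.294 0.289 0.285 0.288] 0.28899634597259305 [np.float64(97.5), np.float64(87.7), np.float64(97.9), np.float64(88.0)]
top [ 528.61571192 -292.50935997    6.        ] [np.float64(88.1), np.float64(97.3), np.float64(87.2), np.float64(95.8)]
top [ 528.25871146 -293.44918632   25.        ] [np.float64(50.0), np.float64(56.9), np.float64(50.9), np.float64(56.3)]
```

Run:
```python
from h import *
plan([532.6,-304.2,100],0.288,n=5)
```

```text
tool [ 560.9 -132.5   31.7] jawyaw -0.0276 d_world [ -28.3 -171.7   68.3] turn deg -18.08 rows 5 j6 1.37
  {dx:-13.6,dy:-34.5,dz:-4.7,turn:-3.62}
  {dx:-13.6,dy:-34.1,dz:-6.9,turn:-3.62}
  {dx:-13.6,dy:-33.6,dz:-9.0,turn:-3.62}
  {dx:-13.6,dy:-33.0,dz:-11.1,turn:-3.62}
  {dx:-13.6,dy:-32.2,dz:-13.2,turn:-3.62}
```

Emit:
servo_tool:
  series:
    - {"dx": -20, "dy": -10, "dz": -1, "turn": 0}
    - {"dx": -25, "dy": -30, "dz": -4, "turn": -3.6}
    - {"dx": -15, "dy": -38, "dz": -8, "turn": -3.6}
    - {"dx": -8, "dy": -38, "dz": -10, "turn": -3.6}
    - {"dx": 0, "dy": -30, "dz": -10, "turn": -3.6}

```text
t: 21.95
tool_pos: [537.8, -279.7, 101.5]
tool_rot: [-0.081, 0.702, 0.08, 0.703]
wrist_force: [-0.3, -0.7, -1.5]
width: 54.7
```

Emit:
servo_tool:
  series:
    - {"dx": 0, "dy": -16, "dz": -8, "turn": -3.6}
    - {"dx": 0, "dy": -6, "dz": -3, "turn": 0}
    - {"dx": 0, "dy": 0, "dz": 0, "turn": 0}
    - {"dx": 0, "dy": 0, "dz": 0, "turn": 0}
    - {"dx": 0, "dy": 0, "dz": 0, "turn": 0}

```text
t: 22.45
tool_pos: [532.1, -299.6, 99.4]
tool_rot: [-0.102, 0.7, 0.102, 0.7]
wrist_force: [-0.0, 0.2, 0.0]
width: 54.9
```

```bash
python3 snap.py w25
python3 - <<'E'
from h import *
c=load("pics/w25.npz");im=c["img"][:,:,::-1]
cv2.imwrite("pics/w25c.png",cv2.resize(cv2.convertScaleAbs(im[160:360,220:420],alpha=2.2),None,fx=3.5,fy=3.5,interpolation=cv2.INTER_CUBIC))
plan([532.6,-304.2,100],0.288,n=5)
E
```

```text
22.5 [ 532.2 -299.7   99.5] [-0.51  0.42 -0.23  0.92  0.    0.77]
tool [ 532.2 -299.7   99.5] jawyaw 0.2903 d_world [ 0.4 -4.5  0.5] turn deg 0.13 rows 5 j6 0.77
  {dx:-0.1,dy:-0.9,dz:-0.2,turn:0.03}
  {dx:-0.1,dy:-0.9,dz:-0.2,turn:0.03}
  {dx:-0.1,dy:-0.9,dz:-0.2,turn:0.03}
  {dx:-0.1,dy:-0.9,dz:-0.2,turn:0.03}
  {dx:-0.1,dy:-0.9,dz:-0.2,turn:0.03}
```

View pics/w25c.png

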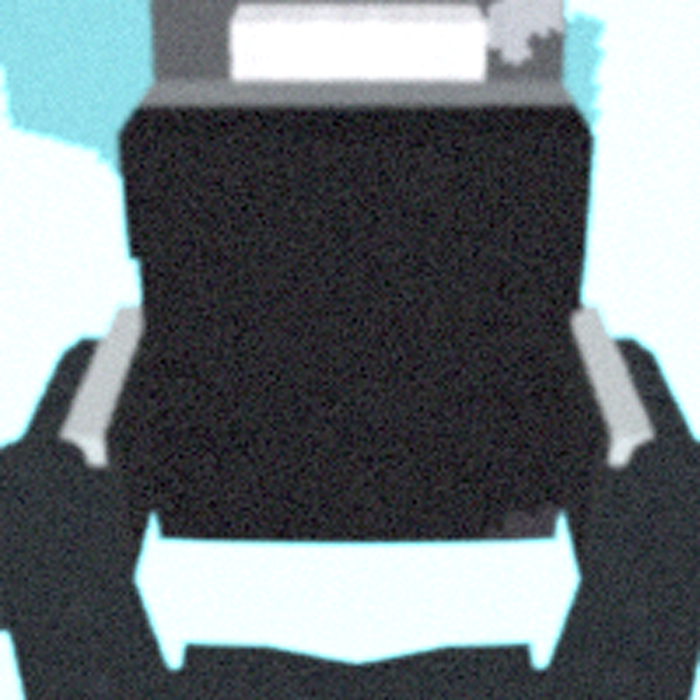

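View pics/w25.png

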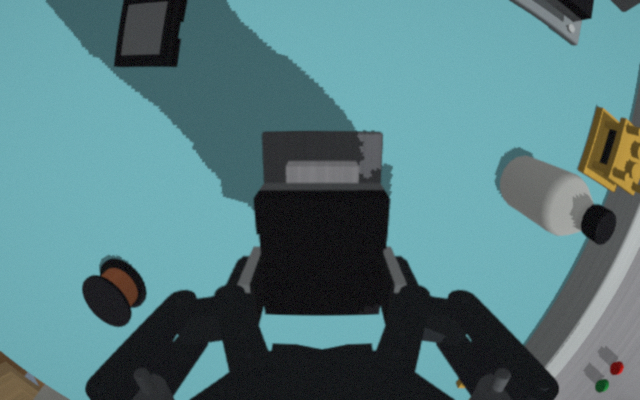

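```bash
cat > m.py <<'E'
from h import *
def meas(c,s,packrear,packfront,plinth_rear,relseam=1.1,x0=220,y0=160,k=3.5):
    pass
E
python3 - <<'E'
from h import *
c=load("pics/w25.npz")
P=lambda u,v,z: on(c,220+u/3.5,160+v/3.5,z,True)
y=0.289;ex=np.array([np.cos(y),np.sin(y)]);ey=np.array([-np.sin(y),np.cos(y)])
T=np.array([532.2,-299.7]);N=np.array([529.8,-294.6])
def loc(p,o): d=p[:2]-o;return np.round([d@ex,d@ey],1)
zs=99.5+1.1
for n,u,v,z in[("rear L top",120,135,zs+12),("rear R top",592,135,zs+12),("seam rear",356,105,zs),("lidface rear",356,78,zs-12),("front mid",356,541,zs+12),("lid rear L",150,80,zs-12),("lid rear R",565,80,zs-12)]:
    print(n,"rel TCP",loc(P(u,v,z),T),"rel nest",loc(P(u,v,z),N))
for n,u,v,z in[("plinth rear L",230,22,25),("plinth rear R",486,22,25),("plinth foot",356,3,6)]: print(n,"rel nest",loc(P(u,v,z),N),"rel TCP",loc(P(u,v,z),T))
for u,v in[(262,131),(382,131)]: print("plate",loc(on(c,u,v,6,True),N))
E
```

```text
rear L top rel TCP [-28.9  40. ] rel nest [-28.1  34.4]
rear R top rel TCP [26.7 40. ] rel nest [27.5 34.5]
seam rear rel TCP [-1.1 40. ] rel nest [-0.3 34.4]
lidface rear rel TCP [-1.1 40.2] rel nest [-0.3 34.6]
front mid rel TCP [ -1.1 -20. ] rel nest [ -0.2 -25.5]
lid rear L rel TCP [-29.7  40. ] rel nest [-28.9  34.4]
lid rear R rel TCP [27.9 40.1] rel nest [28.7 34.5]
plinth rear L rel nest [-25.   28.4] rel TCP [-25.8  34. ]
plinth rear R rel nest [25.2 28.5] rel TCP [24.3 34.1]
plinth foot rel nest [-0.3 28.3] rel TCP [-1.2 33.9]
plate [-44.3  51.1]
plate [44.  51.3]
```

Emit:
servo_tool:
  series:
    - {"dx": 10, "dy": -2, "dz": 0.4, "turn": 0}
    - {"dx": 18, "dy": -2, "dz": 0, "turn": 0}
    - {"dx": 18, "dy": 0, "dz": 0, "turn": 0}
    - {"dx": 9, "dy": 0, "dz": 0, "turn": 0}
    - {"dx": 0, "dy": 0, "dz": 0, "turn": 0}

```text
t: 23.0
tool_pos: [532.3, -303.4, 42.7]
tool_rot: [-0.101, 0.701, 0.103, 0.699]
wrist_force: [-0.5, -0.1, -0.3]
width: 55.2
```

Emit:
servo_tool:
  series:
    - {"dx": 3, "dy": 0, "dz": 0, "turn": 0}
    - {"dx": 2, "dy": 0, "dz": 0, "turn": 0}
    - {"dx": 2, "dy": 0, "dz": 0, "turn": 0}
    - {"dx": 0, "dy": 0, "dz": 0, "turn": 0}
    - {"dx": 0, "dy": 0, "dz": 0, "turn": 0}

```text
t: 23.5
tool_pos: [533.6, -304.6, 37.9]
tool_rot: [-0.102, 0.7, 0.102, 0.7]
wrist_force: [-0.9, 0.2, -1.2]
width: 55.2
```

```bash
python3 snap.py w26
python3 - <<'E'
from h import *
from bench import env
print(env.read_state()["wrist_force"])
c=load("pics/w26.npz");im=c["img"][:,:,::-1]
cv2.imwrite("pics/w26c.png",cv2.resize(cv2.convertScaleAbs(im[160:360,220:420],alpha=2.2),None,fx=3.5,fy=3.5,interpolation=cv2.INTER_CUBIC))
plan([532.6,-304.2,36],0.288,n=5)
E
```

```text
23.55 [ 533.6 -304.6   37.9] [-0.52  0.49 -0.28  0.8  -0.    0.76]
[-0.2230699   0.60855758 -1.60307083]
tool [ 533.6 -304.6   37.9] jawyaw 0.2893 d_world [-1.   0.4 -1.9] turn deg 0.07 rows 5 j6 0.76
  {dx:0.4,dy:0.1,dz:-0.2,turn:0.01}
  {dx:0.4,dy:0.1,dz:-0.2,turn:0.01}
  {dx:0.4,dy:0.1,dz:-0.2,turn:0.01}
  {dx:0.4,dy:0.1,dz:-0.2,turn:0.01}
  {dx:0.4,dy:0.1,dz:-0.2,turn:0.01}
```

View pics/w26c.png

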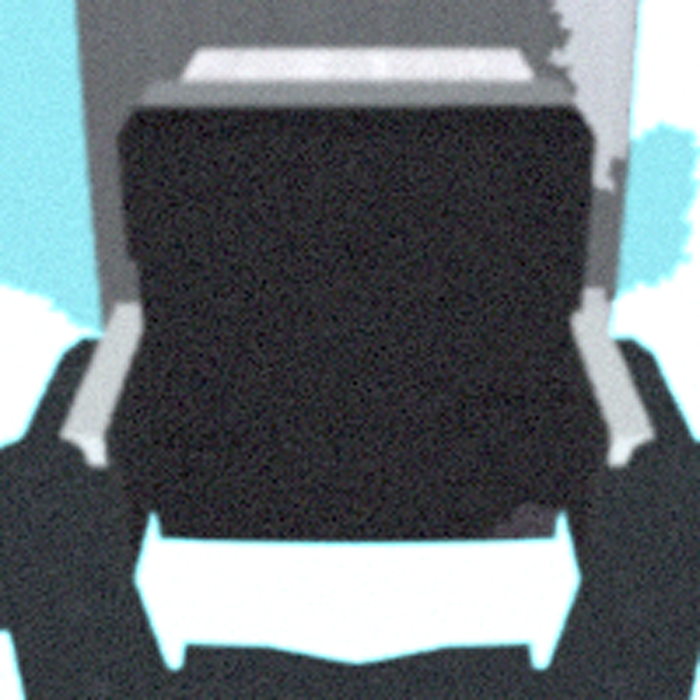

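Emit:
servo_tool:
  series:
    - {"dx": 1, "dy": 0, "dz": 0, "turn": 0}
    - {"dx": 1, "dy": 0, "dz": 0, "turn": 0}
    - {"dx": 0.5, "dy": 0, "dz": 0, "turn": 0}
    - {"dx": 0, "dy": 0, "dz": 0, "turn": 0}
    - {"dx": 0, "dy": 0, "dz": 0, "turn": 0}

```text
t: 24.05
tool_pos: [533.5, -304.5, 35.3]
tool_rot: [-0.102, 0.7, 0.102, 0.7]
wrist_force: [-1.0, -0.3, 3.3]
width: 55.2
```

Run:
```python
from bench import env
s=env.read_state();print(s["wrist_force"],s["tool_pos"])
```

```text
[-0.99883909 -0.33636485  3.31392813] [ 533.51418054 -304.53675411   35.33934903]
```

Emit:
servo_tool:
  series:
    - {"dx": 0, "dy": 0, "dz": 0, "turn": 0}
    - {"dx": 0, "dy": 0, "dz": 0, "turn": 0}
    - {"dx": 0, "dy": 0, "dz": 0, "turn": 0}
    - {"dx": -20, "dy": 0, "dz": 0, "turn": 0}
    - {"dx": -35, "dy": 10, "dz": 0, "turn": 0}
  grip: 72

```text
t: 24.55
tool_pos: [529.0, -294.6, 88.1]
tool_rot: [-0.101, 0.701, 0.103, 0.698]
wrist_force: [0.5, 0.2, 0.1]
width: 72.1
```

Run:
```python
from h import *
plan(fx(50,-75,150),PSI,n=5)
```

```text
tool [ 529.  -294.6   88.1] jawyaw 0.2884 d_world [132.1 222.2  61.9] turn deg 17.96 rows 6 j6 0.77
  {dx:-10.3,dy:29.3,dz:31.6,turn:2.99}
  {dx:-10.3,dy:30.9,dz:30.0,turn:2.99}
  {dx:-10.3,dy:32.4,dz:28.4,turn:2.99}
  {dx:-10.3,dy:33.8,dz:26.7,turn:2.99}
  {dx:-10.3,dy:35.2,dz:24.9,turn:2.99}
  {dx:-10.3,dy:36.4,dz:23.0,turn:2.99}
```

```bash
python3 snap.py w27
python3 - <<'E'
from h import *
c=load("pics/w27.npz");im=c["img"][:,:,::-1]
cv2.imwrite("pics/w27c.png",cv2.resize(cv2.convertScaleAbs(im[160:360,220:420],alpha=2.2),None,fx=3.5,fy=3.5,interpolation=cv2.INTER_CUBIC))
E
```

```text
24.6 [ 532.  -294.7   95.5] [-0.51  0.42 -0.24  0.9   0.    0.77]
```

View pics/w27c.png

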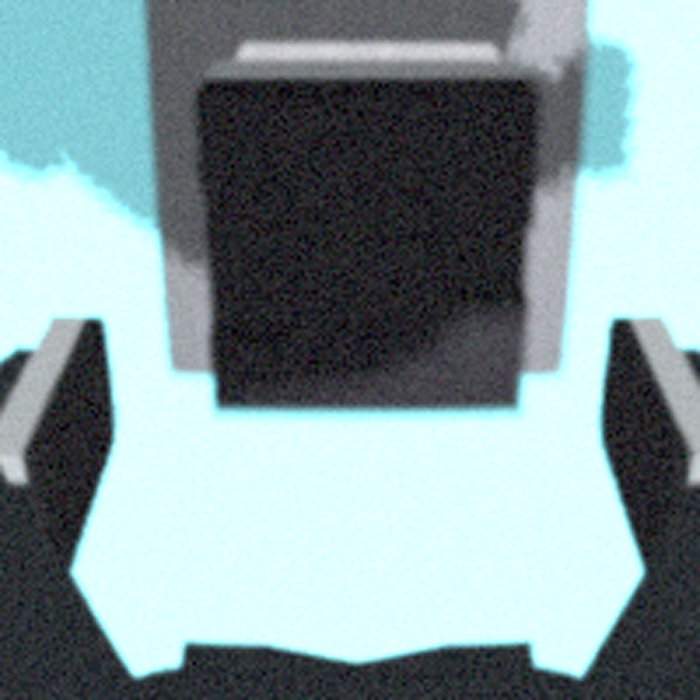

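Emit:
servo_tool:
  series:
    - {"dx": -15, "dy": 26, "dz": 20, "turn": 3}
    - {"dx": -15, "dy": 33, "dz": 30, "turn": 3}
    - {"dx": -15, "dy": 36, "dz": 30, "turn": 3}
    - {"dx": -12, "dy": 36, "dz": 28, "turn": 3}
    - {"dx": 0, "dy": 36, "dz": 26, "turn": 3}

```text
t: 25.1
tool_pos: [634.9, -105.5, 149.5]
tool_rot: [-0.009, 0.706, 0.009, 0.708]
wrist_force: [-0.2, 0.4, -0.9]
width: 71.8
```

Emit:
servo_tool:
  series:
    - {"dx": 0, "dy": 27, "dz": 20, "turn": 3}
    - {"dx": 0, "dy": 8, "dz": 6, "turn": 0}
    - {"dx": 0, "dy": 0, "dz": 0, "turn": 0}
    - {"dx": 0, "dy": 0, "dz": 0, "turn": 0}
    - {"dx": 0, "dy": 0, "dz": 0, "turn": 0}

```text
t: 25.6
tool_pos: [657.3, -73.0, 147.0]
tool_rot: [0.009, 0.707, -0.009, 0.707]
wrist_force: [-0.6, 0.3, -0.3]
width: 71.9
```

```bash
python3 snap.py w28
python3 - <<'E'
from h import *
plan([663.3,-57,30.5],PSI,n=5)
c=load("pics/w28.npz");im=c["img"][:,:,::-1]
cv2.imwrite("pics/w28c.png",cv2.resize(im[50:350,170:520],None,fx=2.2,fy=2))
E
```

```text
25.65 [657.4 -73.1 147.1] [-0.11  0.48 -0.03  1.07 -0.    1.49]
tool [657.4 -73.1 147.1] jawyaw -0.0265 d_world [   5.9   16.1 -116.6] turn deg -0.09 rows 5 j6 1.49
  {dx:23.3,dy:3.2,dz:1.1,turn:-0.02}
  {dx:23.3,dy:3.2,dz:1.1,turn:-0.02}
  {dx:23.3,dy:3.2,dz:1.1,turn:-0.02}
  {dx:23.3,dy:3.2,dz:1.1,turn:-0.02}
  {dx:23.3,dy:3.2,dz:1.1,turn:-0.02}
```

View pics/w28.png

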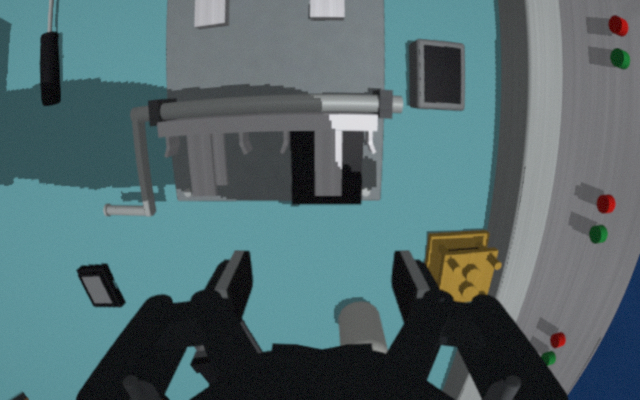

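Run:
```python
from h import *
c=load("pics/w28.npz")
for u,v in[(292,203.5),(361,204.5)]: print(on(c,u,v,44.5,True).round(1))
```

```text
[632.6 -75.7  44.5]
[688.2 -78.   44.5]
```

Emit:
servo_tool:
  series:
    - {"dx": 22, "dy": 8, "dz": 2, "turn": 0}
    - {"dx": 34, "dy": 8, "dz": 1.2, "turn": 0}
    - {"dx": 34, "dy": 0, "dz": 0, "turn": 0}
    - {"dx": 20, "dy": 0, "dz": 0, "turn": 0}
    - {"dx": 6, "dy": 0, "dz": 0, "turn": 0}

```text
t: 26.15
tool_pos: [659.1, -56.6, 28.4]
tool_rot: [0.009, 0.709, -0.009, 0.705]
wrist_force: [-0.0, 0.4, 0.2]
width: 72.2
```

Emit:
servo_tool:
  series:
    - {"dx": 0, "dy": 0, "dz": 0, "turn": 0}
    - {"dx": 0, "dy": 0, "dz": 0, "turn": 0}
    - {"dx": 0, "dy": 0, "dz": 0, "turn": 0}
    - {"dx": 0, "dy": 0, "dz": 0, "turn": 0}
    - {"dx": 0, "dy": 0, "dz": 0, "turn": 0}
  grip: 50
  grip_force: 50

```text
t: 26.65
tool_pos: [662.7, -56.5, 32.3]
tool_rot: [0.008, 0.706, -0.009, 0.708]
wrist_force: [-0.2, -4.2, 1.7]
width: 54.6
```

```bash
python3 snap.py w29
python3 - <<'E'
from h import *
from bench import env
print(env.read_state()["wrist_force"])
E
```

```text
26.7 [662.6 -56.4  32.1] [-0.08  0.58 -0.15  0.84 -0.    1.51]
[-0.19688575 -5.25514255  1.7126001 ]
```

View pics/w29.png

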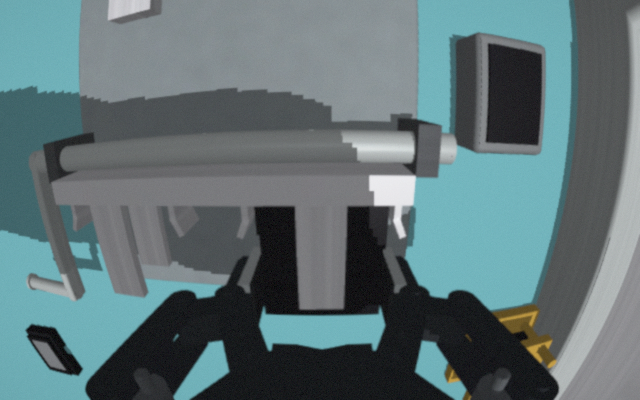

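Emit:
servo_tool:
  series:
    - {"dx": -0.8, "dy": -8, "dz": 0, "turn": 0}
    - {"dx": 0, "dy": -16, "dz": 0, "turn": 0}
    - {"dx": 0, "dy": -18, "dz": 0, "turn": 0}
    - {"dx": 0, "dy": -18, "dz": 0, "turn": 0}
    - {"dx": 0, "dy": -12, "dz": 0, "turn": 0}

```text
t: 27.2
tool_pos: [659.7, -130.1, 31.8]
tool_rot: [0.009, 0.707, -0.009, 0.707]
wrist_force: [-0.6, -0.8, -1.1]
width: 55.2
```

Emit:
servo_tool:
  series:
    - {"dx": -10, "dy": 0, "dz": -4, "turn": 0}
    - {"dx": -25, "dy": 0, "dz": -10, "turn": 0}
    - {"dx": -25, "dy": 0, "dz": -20, "turn": 0}
    - {"dx": -25, "dy": 0, "dz": -30, "turn": 0}
    - {"dx": -10, "dy": -5, "dz": -30, "turn": 0}

```text
t: 27.7
tool_pos: [566.4, -129.9, 130.1]
tool_rot: [0.008, 0.706, -0.008, 0.708]
wrist_force: [0.8, -0.0, -1.6]
width: 54.9
```

```bash
python3 snap.py w30
python3 - <<'E'
from h import *
from bench import env
print(env.read_state()["wrist_force"])
plan([532.6,-298,125],0.288,n=5)
E
```

```text
27.75 [ 561.3 -130.5  130.4] [-0.23  0.34 -0.28  0.96 -0.    1.37]
[-6.62013945  0.51559181 -0.62288652]
tool [ 561.3 -130.5  130.4] jawyaw -0.0251 d_world [ -28.7 -167.5   -5.4] turn deg -17.94 rows 5 j6 1.37
  {dx:1.1,dy:-33.6,dz:-4.9,turn:-3.59}
  {dx:1.1,dy:-33.3,dz:-7.0,turn:-3.59}
  {dx:1.1,dy:-32.8,dz:-9.1,turn:-3.59}
  {dx:1.1,dy:-32.1,dz:-11.1,turn:-3.59}
  {dx:1.1,dy:-31.4,dz:-13.1,turn:-3.59}
```

View pics/w30.png

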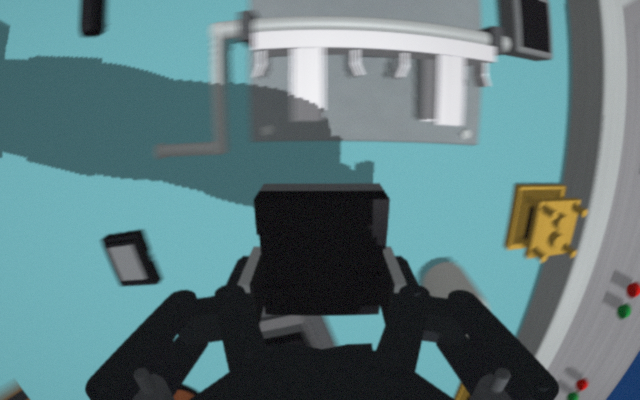

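Emit:
servo_tool:
  series:
    - {"dx": 0, "dy": -26, "dz": -4, "turn": -3.6}
    - {"dx": 1, "dy": -36, "dz": -7, "turn": -3.6}
    - {"dx": 1, "dy": -38, "dz": -10, "turn": -3.6}
    - {"dx": 1, "dy": -36, "dz": -12, "turn": -3.6}
    - {"dx": 1, "dy": -24, "dz": -10, "turn": -3.6}

```text
t: 28.25
tool_pos: [538.7, -296.3, 123.6]
tool_rot: [-0.103, 0.699, 0.102, 0.7]
wrist_force: [0.6, -0.4, -0.9]
width: 54.8
```

Emit:
servo_tool:
  series:
    - {"dx": 0, "dy": -4, "dz": -2, "turn": 0}
    - {"dx": 0, "dy": 0, "dz": 0, "turn": 0}
    - {"dx": 0, "dy": 0, "dz": 0, "turn": 0}
    - {"dx": 0, "dy": 0, "dz": 0, "turn": 0}
    - {"dx": 0, "dy": 0, "dz": 0, "turn": 0}

```text
t: 28.75
tool_pos: [538.7, -297.7, 123.0]
tool_rot: [-0.102, 0.7, 0.102, 0.7]
wrist_force: [-0.2, 0.2, -0.4]
width: 55.0
```

```bash
python3 snap.py w31
python3 - <<'E'
from h import *
c=load("pics/w31.npz");im=c["img"][:,:,::-1]
cv2.imwrite("pics/w31c.png",cv2.resize(cv2.convertScaleAbs(im[120:320,220:420],alpha=2.5),None,fx=3.5,fy=3.5,interpolation=cv2.INTER_CUBIC))
plan([532.6,-304.2,100],0.288,n=5)
E
```

```text
28.8 [ 538.7 -297.8  123. ] [-0.51  0.41 -0.19  0.97  0.    0.78]
tool [ 538.7 -297.8  123. ] jawyaw 0.2906 d_world [ -6.1  -6.4 -23. ] turn deg 0.15 rows 5 j6 0.78
  {dx:4.6,dy:-0.9,dz:-1.5,turn:0.03}
  {dx:4.6,dy:-0.9,dz:-1.5,turn:0.03}
  {dx:4.6,dy:-0.9,dz:-1.5,turn:0.03}
  {dx:4.6,dy:-0.9,dz:-1.5,turn:0.03}
  {dx:4.6,dy:-0.9,dz:-1.5,turn:0.03}
```

View pics/w31c.png

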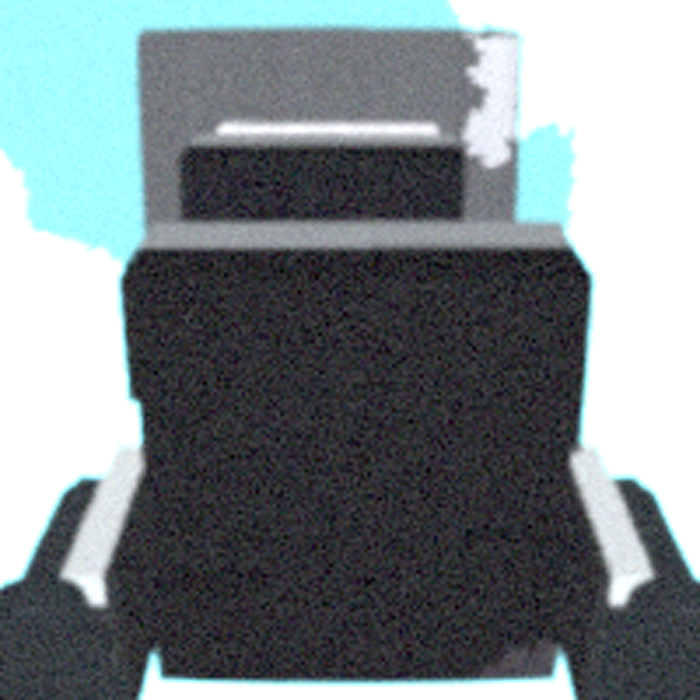

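Run:
```python
from h import *
c=load("pics/w31.npz")
P=lambda u,v,z: on(c,220+u/3.5,120+v/3.5,z,True)
y=0.289;ex=np.array([np.cos(y),np.sin(y)]);ey=np.array([-np.sin(y),np.cos(y)])
T=np.array([538.7,-297.8]);N=np.array([529.8,-294.6])
def loc(p,o): d=p[:2]-o;return np.round([d@ex,d@ey],1)
zs=123.0+0.4
for n,u,v,z in[("rear L top",122,280,zs+12),("rear R top",592,280,zs+12),("seam rear",356,249,zs),("lidface rear",356,222,zs-12),("front mid",356,679,zs+12),("lid rear L",148,225,zs-12),("lid rear R",565,225,zs-12)]:
    print(n,"rel nest",loc(P(u,v,z),N),"tcp",loc(P(u,v,z),T))
for n,u,v,z in[("low seam rear",320,147,37),("lid bottom",320,135,25),("low L",181,160,49),("low R",465,160,49),("plinth L",217,124,25),("plinth R",440,124,25),("plateL",140,32,6),("plateR",518,32,6)]: print(n,"rel nest",loc(P(u,v,z),N))
```

```text
rear L top rel nest [-21.2  33.6] tcp [-28.8  39.2]
rear R top rel nest [34.6 33.7] tcp [27.  39.3]
seam rear rel nest [ 6.6 33.7] tcp [-1.  39.3]
lidface rear rel nest [ 6.6 33.9] tcp [-1.  39.5]
front mid rel nest [  6.7 -25.8] tcp [ -0.9 -20.2]
lid rear L rel nest [-22.5  33.5] tcp [-30.1  39.1]
lid rear R rel nest [35.8 33.6] tcp [28.2 39.2]
low seam rear rel nest [-0.8 29. ]
lid bottom rel nest [-1.2 29.1]
low L rel nest [-27.8  29. ]
low R rel nest [27.9 29. ]
plinth L rel nest [-23.5  31.7]
plinth R rel nest [24.7 31.7]
plateL rel nest [-43.6  50.3]
plateR rel nest [43.9 50.1]
```

Emit:
servo_tool:
  series:
    - {"dx": 10, "dy": -2.5, "dz": -3.3, "turn": 0}
    - {"dx": 18, "dy": -2.4, "dz": -3.3, "turn": 0}
    - {"dx": 18, "dy": 0, "dz": 0, "turn": 0}
    - {"dx": 8, "dy": 0, "dz": 0, "turn": 0}
    - {"dx": 0, "dy": 0, "dz": 0, "turn": 0}

```text
t: 29.3
tool_pos: [532.2, -304.6, 67.1]
tool_rot: [-0.101, 0.701, 0.103, 0.699]
wrist_force: [-0.9, -0.0, -1.5]
width: 54.8
```

Emit:
servo_tool:
  series:
    - {"dx": 1, "dy": 0, "dz": 0, "turn": 0}
    - {"dx": 0, "dy": 0, "dz": 0, "turn": 0}
    - {"dx": 0, "dy": 0, "dz": 0, "turn": 0}
    - {"dx": 0, "dy": 0, "dz": 0, "turn": 0}
    - {"dx": 0, "dy": 0, "dz": 0, "turn": 0}

```text
t: 29.8
tool_pos: [533.7, -305.5, 68.3]
tool_rot: [-0.102, 0.7, 0.102, 0.7]
wrist_force: [-0.3, 0.1, -0.8]
width: 55.1
```

```bash
python3 snap.py w32
python3 - <<'E'
from h import *
c=load("pics/w32.npz");im=c["img"][:,:,::-1]
cv2.imwrite("pics/w32c.png",cv2.resize(cv2.convertScaleAbs(im[120:320,220:420],alpha=2.5),None,fx=3.5,fy=3.5,interpolation=cv2.INTER_CUBIC))
plan([532.6,-304.2,60.6],0.288,n=5)
E
```

```text
29.85 [ 533.6 -305.4   68.2] [-0.52  0.46 -0.25  0.86 -0.    0.76]
tool [ 533.6 -305.4   68.2] jawyaw 0.2894 d_world [-1.   1.2 -7.6] turn deg 0.08 rows 5 j6 0.76
  {dx:1.5,dy:0.3,dz:-0.1,turn:0.02}
  {dx:1.5,dy:0.3,dz:-0.1,turn:0.02}
  {dx:1.5,dy:0.3,dz:-0.1,turn:0.02}
  {dx:1.5,dy:0.3,dz:-0.1,turn:0.02}
  {dx:1.5,dy:0.3,dz:-0.1,turn:0.02}
```

View pics/w32c.png

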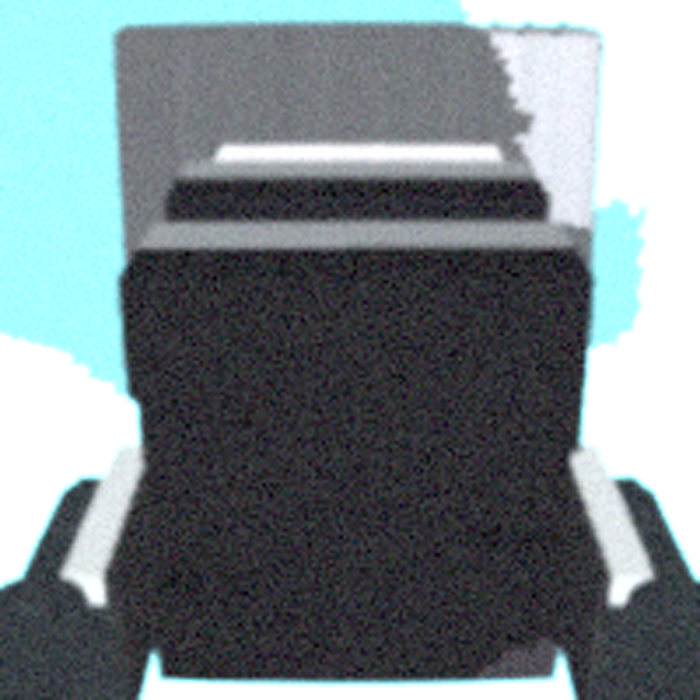

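Run:
```python
from h import *
c=load("pics/w32.npz")
P=lambda u,v,z: on(c,220+u/3.5,120+v/3.5,z,True)
y=0.289;ex=np.array([np.cos(y),np.sin(y)]);ey=np.array([-np.sin(y),np.cos(y)]);N=np.array([529.8,-294.6])
loc=lambda p:np.round([(p[:2]-N)@ex,(p[:2]-N)@ey],1)
zs=68.6
print(loc(P(356,249,zs)),loc(P(356,679,zs+12)),loc(P(122,278,zs+12)),loc(P(592,278,zs+12)),"low",loc(P(356,178,37)),loc(P(166,205,49)),loc(P(548,205,49)))
```

```text
[-0.4 27.6] [ -0.4 -31.9] [-28.2  27.8] [27.6 27.8] low [-0.4 29.4] [-28.1  28.3] [27.7 28.3]
```

Emit:
servo_tool:
  series:
    - {"dx": 1, "dy": 1, "dz": 0, "turn": 0}
    - {"dx": 2, "dy": 0, "dz": 0, "turn": 0}
    - {"dx": 2, "dy": 0, "dz": 0, "turn": 0}
    - {"dx": 1, "dy": 0, "dz": 0, "turn": 0}
    - {"dx": 0, "dy": 0, "dz": 0, "turn": 0}

```text
t: 30.35
tool_pos: [533.0, -304.3, 61.6]
tool_rot: [-0.102, 0.7, 0.102, 0.7]
wrist_force: [0.1, 0.0, -1.7]
width: 55.1
```

Emit:
servo_tool:
  series:
    - {"dx": 1, "dy": 0, "dz": 0, "turn": 0}
    - {"dx": 0.7, "dy": 0, "dz": 0, "turn": 0}
    - {"dx": 0.5, "dy": 0, "dz": 0, "turn": 0}
    - {"dx": 0, "dy": 0, "dz": 0, "turn": 0}
    - {"dx": 0, "dy": 0, "dz": 0, "turn": 0}

```text
t: 30.85
tool_pos: [533.2, -304.4, 60.0]
tool_rot: [-0.102, 0.7, 0.102, 0.7]
wrist_force: [-0.6, 0.9, 1.7]
width: 55.2
```

```bash
python3 snap.py w33
python3 - <<'E'
from h import *
from bench import env
print(env.read_state()["wrist_force"])
c=load("pics/w33.npz");im=c["img"][:,:,::-1]
cv2.imwrite("pics/w33c.png",cv2.resize(cv2.convertScaleAbs(im[120:320,220:420],alpha=2.5),None,fx=3.5,fy=3.5,interpolation=cv2.INTER_CUBIC))
E
```

```text
30.9 [ 533.2 -304.4   59.9] [-0.52  0.47 -0.26  0.84 -0.    0.76]
[-0.66943963  1.0366922   2.32189069]
```

View pics/w33c.png

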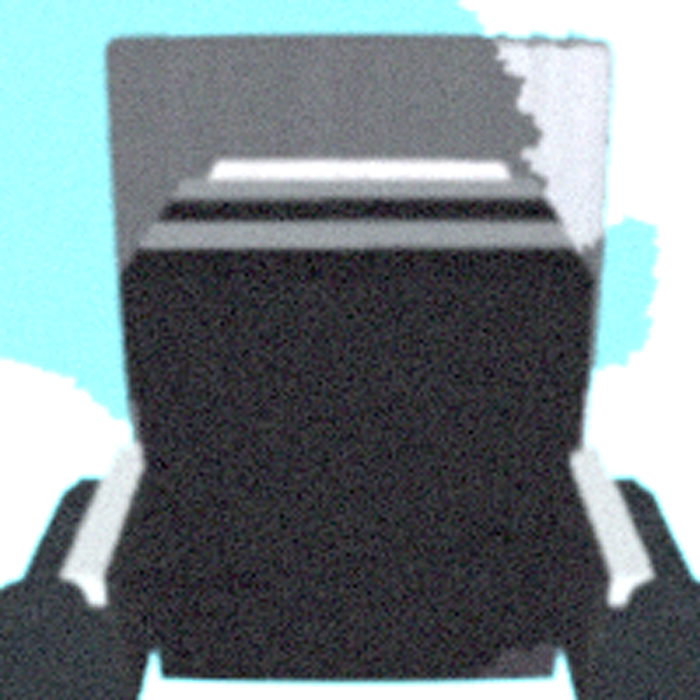

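Emit:
servo_tool:
  series:
    - {"dx": 0, "dy": 0, "dz": 0, "turn": 0}
    - {"dx": 0, "dy": 0, "dz": 0, "turn": 0}
    - {"dx": 0, "dy": 0, "dz": 0, "turn": 0}
    - {"dx": -20, "dy": 0, "dz": 0, "turn": 0}
    - {"dx": -40, "dy": 0, "dz": 0, "turn": 0}
  grip: 74

```text
t: 31.4
tool_pos: [530.7, -303.0, 117.0]
tool_rot: [-0.1, 0.702, 0.103, 0.698]
wrist_force: [0.6, -0.3, 1.2]
width: 73.8
```

Emit:
servo_tool:
  series:
    - {"dx": -30, "dy": 10, "dz": 0, "turn": 0}
    - {"dx": -20, "dy": 10, "dz": 0, "turn": 0}
    - {"dx": 0, "dy": 0, "dz": 0, "turn": 0}
    - {"dx": 0, "dy": 0, "dz": 0, "turn": 0}
    - {"dx": 0, "dy": 0, "dz": 0, "turn": 0}

```text
t: 31.9
tool_pos: [526.8, -285.1, 168.3]
tool_rot: [-0.102, 0.7, 0.102, 0.699]
wrist_force: [-0.1, -0.7, -0.4]
width: 74.1
```

```bash
python3 snap.py w34;python3 snap.py s34 scene
python3 - <<'E'
from h import *
c=load("pics/w34.npz");im=c["img"][:,:,::-1]
a=cv2.resize(cv2.convertScaleAbs(im[100:340,200:440],alpha=2.3),None,fx=2.4,fy=2.4,interpolation=cv2.INTER_CUBIC)
cv2.imwrite("pics/w34c.png",a)
c=load("pics/s34.npz");im=c["img"][:,:,::-1]
cv2.imwrite("pics/s34c.png",cv2.resize(im[120:200,230:330],None,fx=7,fy=7,interpolation=cv2.INTER_CUBIC))
E
```

```text
31.95 [ 526.7 -285.1  168.1] [-0.5   0.35 -0.17  1.06 -0.    0.79]
32.0 [ 526.7 -285.1  168.1] [-0.5   0.35 -0.17  1.06 -0.    0.79]
```

View pics/w34c.png

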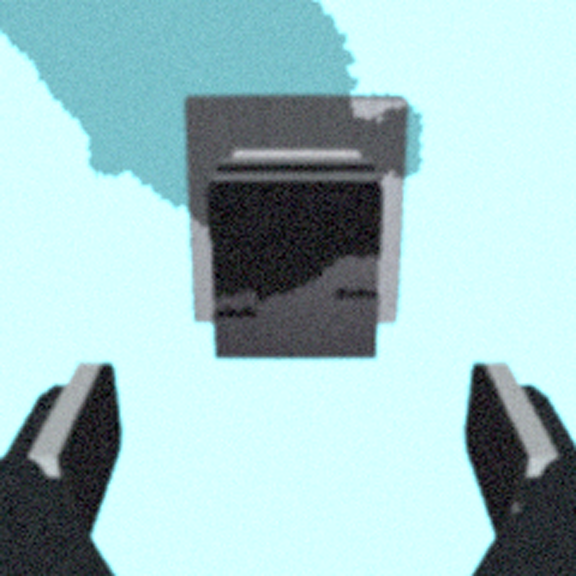

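View pics/s34c.png

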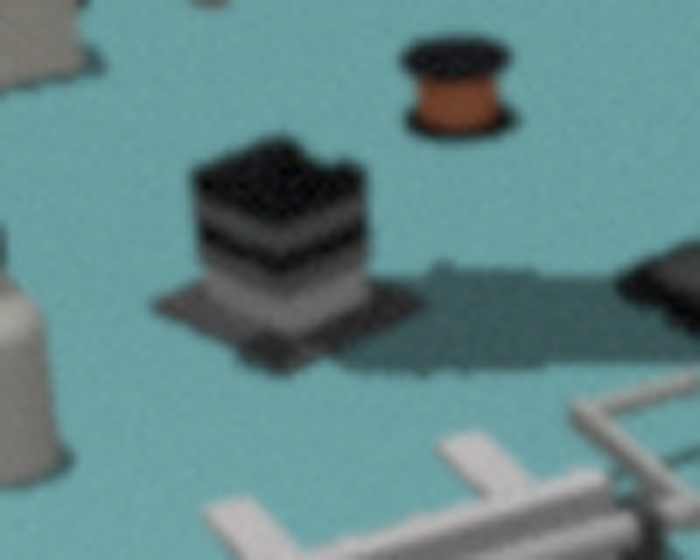

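Run:
```python
from h import *
c=load("pics/w34.npz")
P=cloud(c,True)
for u,v in [(295,190),(350,190),(320,210),(295,240),(350,240)]: print(P[v-3:v+4,u-3:u+4].reshape(-1,3).mean(0).round(1))
y=0.289;ex=np.array([np.cos(y),np.sin(y)]);ey=np.array([-np.sin(y),np.cos(y)]);N=np.array([529.8,-294.6])
for u,v in[(209,181),(381,181),(376,357),(216,357)]:
    p=on(c,200+u/2.4,100+v/2.4,73,True);print(np.round([(p[:2]-N)@ex,(p[:2]-N)@ey],1))
```

```text
[ 503.  -280.9   73.6]
[ 543.5 -268.9   73.5]
[ 526.  -291.1   73.8]
[ 513.9 -322.1   73.7]
[ 556.9 -309.2   73.8]
[-27.7  32.2]
[26.9 32.2]
[ 27.7 -30.3]
[-27.6 -30.3]
```

```bash
python3 -c "
from bench import env
print(env.sign_off())"
```

```text
the job is handed in; nothing more can be done
None
```

I've handed the job in: both packs are stacked lid down on the nest, pack A below and pack B on top. It took about 32 s of the 72 s allowed; sign-off gives no verdict.

**What I did:** I slid pack B home along the far rail, then lifted pack A from the table onto the near rail and pushed it home. I swung the cradle over by its handle to the stop, where it pressed at 21 N. Then I drew A and B out level and set them on the nest one after the other, turned to about 0.29 rad to match it.

**Last checks:**
- **Height and level:** the top of the stack reads 73.5–73.8 mm at five points, against an expected 73 mm. That fits both packs' lugs being fully in their notches, and the stack being level.
- **Centring:** the top pack measures within about 1 mm of the nest centre.
- **Lids:** both are closed, as seen in the wrist and scene pictures.
- **Bystanders:** in the pictures none appear moved, but I didn't measure this. I also left the pink and purple look-alikes alone.
- **Robot:** the gripper is open and clear of the stack.

**Small disagreements:**
- **Hinge position:** the handle swing put the hinge about 1.5 mm from where the camera had it, within the stated calibration error. I used one wrist-camera picture to line each pack up with what was below it, so the offset cancelled.
- **Gripping pack A on the table:** the fingers pressed it down with about 7 N as they closed; I saw no effect on the pack.

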